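# Find the core tube that is still full

### The job

The three capped core tubes look alike, but one is still packed with its soil core and the other two are empty; feel by lifting which is which. Press the full one down between the jaws of the clamp cradle until it is fully home and gripped by the spring plungers, one cap in each pair of jaws, and lay the two empties flat on the floor of the wooden crate. Leave the other things on the bench where they are.

Things in the scene. Friction and masses are not known exactly. Their poses are not given: they have to be found in the camera images.
- tube_1: one of three look-alike core tubes: round grey plastic barrel, 42 mm diameter, with a square grip collar 44 x 44 mm, 40 mm long, at its middle and a square black cap 48 x 48 mm, 20 mm long, at each end; 120 mm long in all. Lies on its caps. Origin: centre of the tube, 24 mm above its support; x along its axis. Empty 0.10 to 0.18 kg, full 0.41 to 0.74 kg; name and place do not tell which
- tube_2: one of three look-alike core tubes: round grey plastic barrel, 42 mm diameter, with a square grip collar 44 x 44 mm, 40 mm long, at its middle and a square black cap 48 x 48 mm, 20 mm long, at each end; 120 mm long in all. Lies on its caps. Origin: centre of the tube, 24 mm above its support; x along its axis. Empty 0.10 to 0.18 kg, full 0.41 to 0.74 kg; name and place do not tell which
- tube_3: one of three look-alike core tubes: round grey plastic barrel, 42 mm diameter, with a square grip collar 44 x 44 mm, 40 mm long, at its middle and a square black cap 48 x 48 mm, 20 mm long, at each end; 120 mm long in all. Lies on its caps. Origin: centre of the tube, 24 mm above its support; x along its axis. Empty 0.10 to 0.18 kg, full 0.41 to 0.74 kg; name and place do not tell which
- cradle: fixed aluminium clamp cradle that holds one tube lying level; base 150 x 94 x 8 mm. Origin: centre of the base's underside; x along the tube it takes, y across, z up. A pair of jaws at x = -50 and at +50 mm (22 mm long), one for each cap; gap 51 mm, straight to 40 mm above the table, flared above to 56 mm. Only the base lies between the pairs (x = -39 to +39 mm): free for fingers
- cradle_home (a point): where the tube's centre is when it is fully home: 36 mm above the table, over the cradle's origin, caps on steel seats 12 mm above the table; axes as the cradle's. The tube goes in straight down; its caps must push the two plungers aside, which takes a push of about 8 to 15 N; jaws and seats are polished
- plunger_1 (a joint): spring plunger in the cradle's +y jaw at x = -50 mm, 26 mm above the table: conical nose that at rest sticks out 5 mm into the gap. Value in m: 0 = fully out, grows as it is pushed back (to 0.008). Presses with 4 N at 0 and 0.5 N more per mm; reads 0.0015 to 0.004 with a tube home, gripping its cap against the -y jaw
- plunger_2 (a joint): spring plunger in the cradle's +y jaw at x = +50 mm, 26 mm above the table: conical nose that at rest sticks out 5 mm into the gap. Value in m: 0 = fully out, grows as it is pushed back (to 0.008). Presses with 4 N at 0 and 0.5 N more per mm; reads 0.0015 to 0.004 with a tube home, gripping its cap against the -y jaw
- crate: fixed open wooden crate for empty tubes, 175 (x) x 235 (y) x 50 mm high outside, walls and floor 6 mm. Origin: centre of its underside. Two tubes lie in it side by side along its x, for instance 48 mm either side of the middle; a tube lying on its floor has its centre 30 mm above the table
- spray_can: spray can, 66 mm diameter, 229 mm tall, standing upright on the 24 mm thick, 112 mm wide aluminium straightedge that lies diagonally over the table between the tubes and the crate; its top is 253 mm above the table. It is a bystander: leave it where it is. Origin: centre of its underside
- glue_tube: glue tube lying on the straightedge, 42 x 146 x 28 mm, long along its y. It is a bystander: leave it where it is. Origin: centre of its underside
- wood_block: wooden block on the table, 45 x 96 x 35 mm, long along its y. It is a bystander: leave it where it is. Origin: centre of its underside
- tape_measure: tape measure standing on the table, 35 x 89 x 63 mm, long along its y. It is a bystander: leave it where it is. Origin: centre of its underside

How it is judged:
By the outcome, as a careful person would: the job done as asked, in the order asked, and still so for the second after the job is handed in, with the robot touching nothing.
It also fails if it takes over 72 s, if anything falls off the work surface, if the arm or the gripper's body presses on something with over 40 N, if the wrist force passes 120 N, or if a joint passes its speed limit or range.

### The arm

A 7-joint arm with a two-finger parallel gripper is mounted at the origin on the work surface; the furniture and walls round the work are solid. World frame = base frame: x ahead of the robot, y to its left, z up, the work surface at z = 0. Lengths are in m, angles in rad, forces in N, time in s.
With the tool pointing down it reaches from about 0.4 to 0.85 m from the base axis. Payload 10.4 kg.
Tool frame: the origin (TCP) lies at the very end of the fingers, on their centre line; the grasp point (between the pads) lies 19 mm behind it; z points along the fingers, x is the direction in which the jaws open and shut, and the axes are right-handed (so a half turn about z gives the same grasp; the last joint's range is limited). The gripper opens to 85 mm and grips with 20 to 120 N. Pads are 22 mm wide; open, the fingers measure 114 mm over their backs; the gripper's body (76 mm by 85 mm) begins 54 mm behind the grasp point. The pads swing forward as they close: fully open they stand 13 mm farther back than shut.
Start: joints at [1.293, 0.332, -0.065, 1.46, 0.022, 1.35, -0.088], TCP at [0.158, -0.605, 0.231] pointing down, gripper open.
Joint ranges: [-2.6, 2.6], [-0.5, 2.12], [-1.47, 1.34], [0.16, 2.42], [-1.27, 4.41], [0.06, 2.06], [-2.6, 2.6]. Speed limits (rad/s): [2.22, 2.22, 2.79, 2.79, 3.14, 3.14, 3.14].

### API

Orientations are given as a unit quaternion [w, x, y, z].
In Python, from bench import readout, eyes, robot gives the robot as it stands.
- The arm moves only by the shell command python3 -m crank 'ROWS' [FORCE]. ROWS is JSON, a list of rows, each an object with "travel": the shift along the world's x, y, z each as a share of 3 cm, from -1 to 1, a list of three; "twist": the turn, a rotation vector about the world's x, y, z each as a share of 30 degrees, from -1 to 1, a list of three; "grip": the closure, from 0 (fully open) to 1 (shut). In form: [{"travel": [dx, dy, dz], "twist": [ax, ay, az], "grip": grip}, ...]. A call has 1 to 8 rows; each row shifts and turns the commanded pose from where the row before left it; what a row does not reach is not made up. A row lasts 1/12 s, in which the tool goes at most 41.7 mm and 7.16 degrees, less where a joint would pass 70% of its speed; a pose out of reach is approached as far as the arm can. A call with a number of a shift or a turn outside -1 to 1 is refused whole. A call with a gripper value outside its range is refused whole. The fingers move at their own pace and stop on an object; FORCE is the grip in N (left out, the last holds). Time passes only in rows, so rows that do not move let the fingers close. It gives the time, the measured TCP pose, the force and the opening at its end, in the units of the state.
- readout.sense(): the state, without advancing time (a new reading comes with each control period).
- eyes.read_camera(name): name is "scene" or "side" or "wrist"; returns a dict with "image" (480x640x3 uint8, red, green, blue), "fx", "fy", "cx", "cy" (pixels), "k1" (the pictures are not rectified: a ray, as slopes to the right and down, at radius r is drawn at 1 + k1 r^2 times it, then the intrinsics apply), "world_from_camera" (4x4, takes a point from camera to world coordinates); the wrist camera has in their place "hand_eye" (4x4, takes a point from camera to tool coordinates, whose origin is the TCP and whose axes are the tool frame's). Camera axes: x right, y down, z forward; pixel columns grow to the right and rows downward; lengths in m; the calibration is good to about 2 mm. A picture is of the moment at which its call begins: read the wrist's pose just before it. There is no depth.
- robot.finish_job(): hands the job in, once; it reports no verdict.
The state is a dict: "time": time; "joint_pos": joint angles; "dq": joint speeds; "joint_efforts": joint torques, N m; "eef_pos": TCP position; "eef_rot": TCP orientation; "contact_force": force on the tool from outside, world axes, zero at the start; "torque": the same for the moment, N m; "gripper_width": finger opening in m.
Only numpy, scipy, OpenCV 4.12 (cv2) and the standard library are available. Lean on these libraries where they do the work, as an engineer would, in place of code of your own. Each camera call takes 0.05 s, during which the arm holds its last target.

## Working session

There is one attempt and no reset: what is moved stays moved. The work goes in short steps, Python scripts to look and compute and a shell command to move; the robot and the scene stay as the last step left them, time stands still between calls to the robot, and variables do not carry over. Pictures are saved under pics/ and viewed, and the job is handed in when it is done.

```bash
ls; mkdir -p pics; python3 - <<'E'
from bench import readout, eyes, robot
import cv2,numpy as np
print(readout.sense())
for n in ["scene","side","wrist"]:
    c=eyes.read_camera(n); cv2.imwrite(f"pics/{n}0.png",c["image"][:,:,::-1])
    print(n,{k:(np.round(v,4).tolist() if k!='image' else 0) for k,v in c.items()})
E
```

```text
pics
{'time': 0.0, 'joint_pos': array([ 1.2934323 ,  0.33289603, -0.06469141,  1.4609551 ,  0.02157264,
        1.34987981, -0.08852292]), 'dq': array([-9.20598008e-04, -6.40164802e-04,  1.40870924e-03, -6.77745580e-04,
       -3.31072617e-04,  6.91676835e-05, -4.41486162e-04]), 'joint_efforts': array([-1.65539450e-04, -6.25447512e+01,  4.92641435e-02, -3.91599691e+01,
        1.61838467e-02,  1.00827921e-02,  1.65770808e-05]), 'eef_pos': array([ 0.1574145 , -0.60446263,  0.23049422]), 'eef_rot': array([-4.24616179e-04,  7.91201979e-01, -6.11554501e-01, -5.84055563e-04]), 'contact_force': array([0.64650498, 0.29265275, 0.27995485]), 'torque': array([-0.02355072, -0.02370873,  0.04941696]), 'gripper_width': 0.08531206986053495}
scene {'image': 0, 'fx': 486.2414, 'fy': 486.2414, 'cx': 326.4897, 'cy': 245.8408, 'k1': 0.0387, 'world_from_camera': [[-0.8321, -0.3251, 0.4493, -0.0292], [-0.5541, 0.5203, -0.6498, 0.8068], [-0.0225, -0.7897, -0.6131, 0.7943], [0.0, 0.0, 0.0, 1.0]]}
side {'image': 0, 'fx': 477.2246, 'fy': 477.2246, 'cx': 318.7895, 'cy': 235.4179, 'k1': -0.0345, 'world_from_camera': [[0.9949, -0.0437, 0.0909, 0.3871], [-0.0985, -0.6155, 0.782, -0.8863], [0.0217, -0.7869, -0.6166, 0.7462], [0.0, 0.0, 0.0, 1.0]]}
wrist {'image': 0, 'fx': 373.681, 'fy': 373.681, 'cx': 318.4963, 'cy': 242.6384, 'k1': -0.0271, 'hand_eye': [[1.0, -0.0006, -0.0007, -0.0001], [0.0008, 0.9592, 0.2827, -0.0719], [0.0005, -0.2827, 0.9592, -0.1425], [0.0, 0.0, 0.0, 1.0]]}
```

View pics/scene0.png

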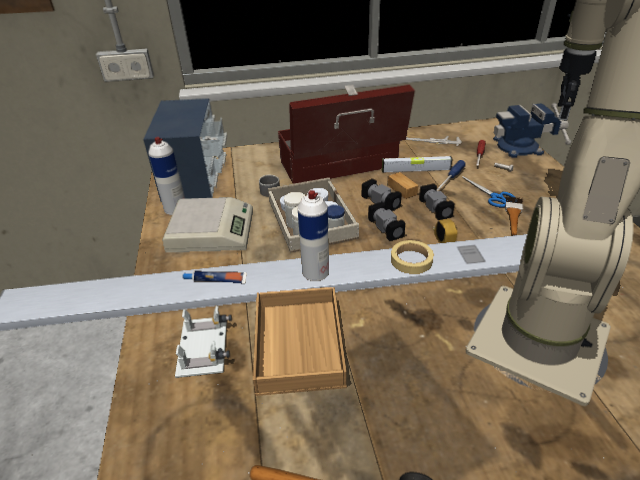

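View pics/side0.png

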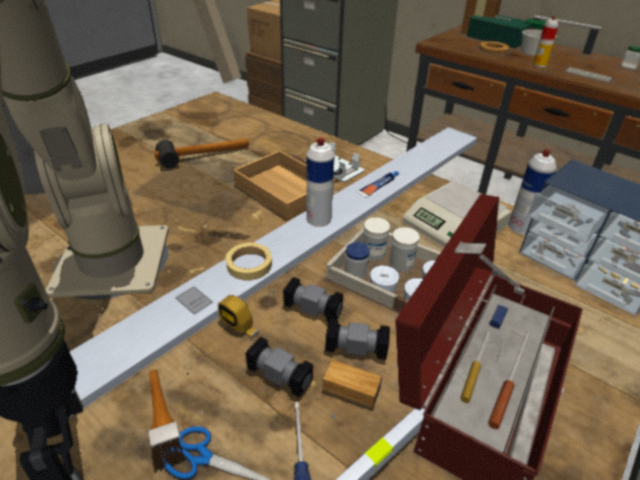

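View pics/wrist0.png

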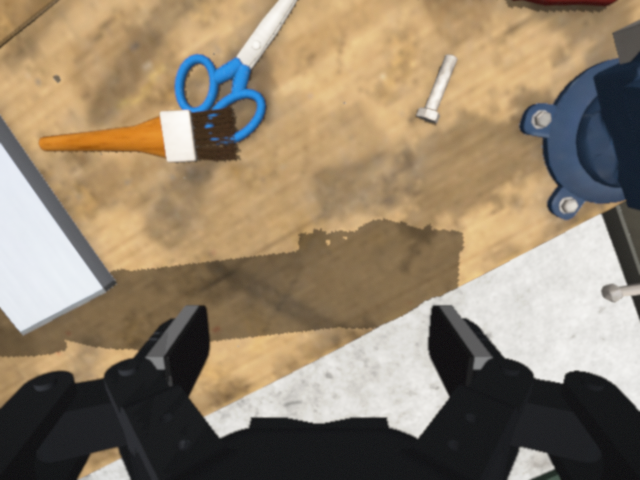

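The side view shows the tubes near (312,300), (357,340) and (280,367), the crate at (275,185) and the cradle behind the can. In the scene view the cradle is near (203,345) and the crate near (300,340). I'll zoom in.

```bash
cat > h.py <<'E'
from bench import readout, eyes, robot
import cv2,numpy as np
from scipy.spatial.transform import Rotation as R
def cam(n):
    s=readout.sense(); c=eyes.read_camera(n)
    if n=="wrist":
        q=s["eef_rot"]; T=np.eye(4); T[:3,:3]=R.from_quat([q[1],q[2],q[3],q[0]]).as_matrix(); T[:3,3]=s["eef_pos"]
        c["world_from_camera"]=T@c["hand_eye"]
    return c
def rays(c,px):
    K=np.array([[c["fx"],0,c["cx"]],[0,c["fy"],c["cy"]],[0,0,1.]])
    u=cv2.undistortPoints(np.array(px,float).reshape(-1,1,2),K,np.array([c["k1"],0,0,0.])).reshape(-1,2)
    W=np.array(c["world_from_camera"]); d=np.c_[u,np.ones(len(u))]@W[:3,:3].T
    return W[:3,3],d
def onplane(c,px,z):
    o,d=rays(c,px); return o+d*((z-o[2])/d[:,2])[:,None]
def proj(c,P):
    W=np.linalg.inv(np.array(c["world_from_camera"]));K=np.array([[c["fx"],0,c["cx"]],[0,c["fy"],c["cy"]],[0,0,1.]])
    p,_=cv2.projectPoints(np.array(P,float).reshape(-1,1,3),cv2.Rodrigues(W[:3,:3])[0],W[:3,3],K,np.array([c["k1"],0,0,0.]));return p.reshape(-1,2)
def yaw(): 
    q=readout.sense()["eef_rot"]; M=R.from_quat([q[1],q[2],q[3],q[0]]).as_matrix(); return M
E
python3 - <<'E'
from h import *
a=cv2.imread("pics/side0.png")[260:410,210:410]; cv2.imwrite("pics/c1.png",cv2.resize(a,None,fx=4,fy=4,interpolation=2))
b=cv2.imread("pics/scene0.png")[280:400,165:365]; cv2.imwrite("pics/c2.png",cv2.resize(b,None,fx=4,fy=4,interpolation=2))
E
```

```text
(no output)
```

View pics/c1.png

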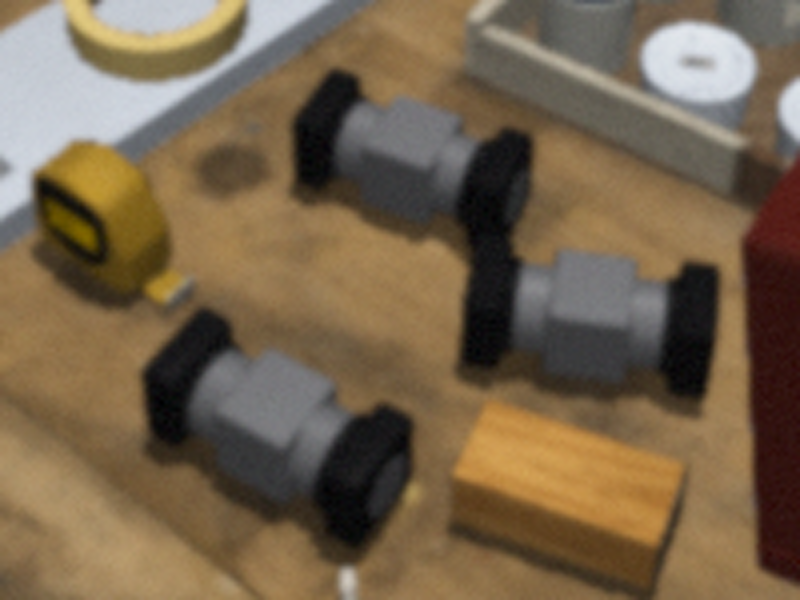

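View pics/c2.png

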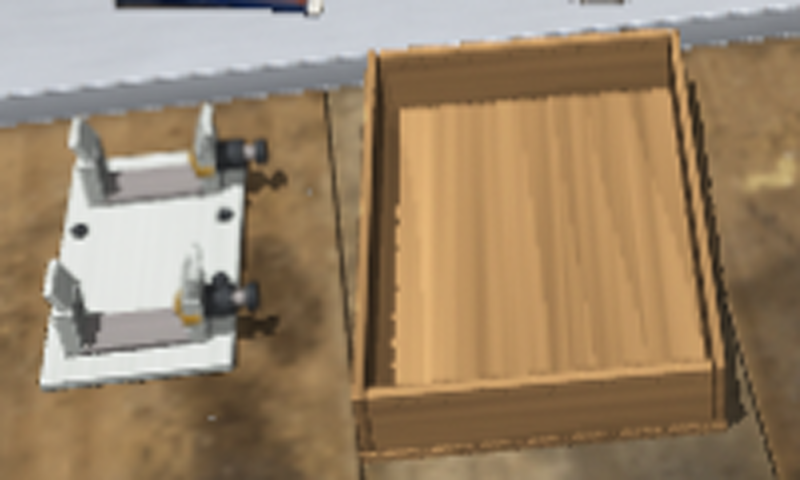

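```bash
python3 - <<'E'
from h import *
S=cam("side");C=cam("scene")
o=np.array([210,260])
T={"A":[(330,98),(499,152),(416,130)],"B":[(495,262),(695,282),(594,285)],"C":[(192,349),(368,443),(276,397)]}
for k,v in T.items():
    zs=[.048,.048,.046]; p=np.array([onplane(S,np.array(q)/4+o,z)[0] for q,z in zip(v,zs)])
    d=p[1]-p[0]; print(k,p[:,:2].round(4).tolist(),"mid",((p[0]+p[1])/2)[:2].round(4),"len",np.hypot(*d[:2]).round(4),"yaw",np.degrees(np.arctan2(d[1],d[0])).round(1))
o=np.array([165,280])
# crate rim outer corners z=.05
q=np.array([(370,52),(677,30),(727,388),(357,400)])/4+o
p=onplane(C,q,.05)[:,:2]; print("crate",p.round(4).tolist(),p.mean(0),[np.hypot(*(p[i]-p[(i+1)%4])).round(4) for i in range(4)],[np.degrees(np.arctan2(*(p[(i+1)%4]-p[i])[::-1])).round(1) for i in range(4)])
# cradle base
q=np.array([(40,383),(235,367),(246,160)])/4+o
p=onplane(C,q,.008)[:,:2]; print("cradle",p.round(4).tolist(),"c",(p[0]+p[2])/2,[np.hypot(*(p[i]-p[i+1])).round(4) for i in range(2)],[np.degrees(np.arctan2(*(p[i+1]-p[i])[::-1])).round(1) for i in range(2)])
# can
print("can base",onplane(C,[(314,277)],.024)); print("can top",onplane(C,[(314,193)],.253),onplane(S,[(321,143)],.253))
E
```

```text
A [[0.4186, -0.1628], [0.5021, -0.2087], [0.4616, -0.1878]] mid [ 0.4603 -0.1858] len 0.0952 yaw -28.8
B [[0.491, -0.2813], [0.5844, -0.3014], [0.5365, -0.2976]] mid [ 0.5377 -0.2914] len 0.0955 yaw -12.1
C [[0.3468, -0.322], [0.4231, -0.3796], [0.384, -0.3503]] mid [ 0.3849 -0.3508] len 0.0956 yaw -37.0
crate [[0.5517, 0.2421], [0.4168, 0.1358], [0.2655, 0.327], [0.4056, 0.4245]] [0.4098978  0.28234239] [np.float64(0.1717), np.float64(0.2438), np.float64(0.1707), np.float64(0.2337)] [np.float64(-141.8), np.float64(128.4), np.float64(34.8), np.float64(-51.3)]
cradle [[0.5689, 0.479], [0.4942, 0.4204], [0.5864, 0.3137]] c [0.57767567 0.3963669 ] [np.float64(0.0949), np.float64(0.141)] [np.float64(-141.9), np.float64(-49.2)]
can base [[0.49328898 0.10731293 0.024     ]]
can top [[0.49069839 0.09568238 0.253     ]] [[0.49763366 0.07146873 0.253     ]]
```

```bash
python3 -m crank '[{"travel":[0.47,0.61,0.03],"twist":[0,0,0.227],"grip":0},{"travel":[0.47,0.61,0.03],"twist":[0,0,0.227],"grip":0},{"travel":[0.47,0.61,0.03],"twist":[0,0,0.227],"grip":0},{"travel":[0.47,0.61,0.03],"twist":[0,0,0.227],"grip":0},{"travel":[0.47,0.61,0.03],"twist":[0,0,0.227],"grip":0},{"travel":[0.47,0.61,0.03],"twist":[0,0,0.227],"grip":0},{"travel":[0.47,0.61,0.03],"twist":[0,0,0.227],"grip":0},{"travel":[0.47,0.61,0.03],"twist":[0,0,0.227],"grip":0}]' 40
```

```text
time: 0.92
eef_pos: [0.2709, -0.4575, 0.2386]
eef_rot: [0.0, 0.984, -0.179, 0.0]
contact_force: [0.2, 0.1, -0.1]
gripper_width: 0.0853
```

```bash
python3 -m crank '[{"travel":[0.47,0.61,0.03],"twist":[0,0,0.227],"grip":0},{"travel":[0.47,0.61,0.03],"twist":[0,0,0.227],"grip":0},{"travel":[0.47,0.61,0.03],"twist":[0,0,0.227],"grip":0},{"travel":[0.47,0.61,0.03],"twist":[0,0,0.227],"grip":0},{"travel":[0.47,0.61,0.03],"twist":[0,0,0.227],"grip":0},{"travel":[0.47,0.61,0.03],"twist":[0,0,0.227],"grip":0},{"travel":[0.47,0.61,0.03],"twist":[0,0,0.227],"grip":0},{"travel":[0.47,0.61,0.03],"twist":[0,0,0.227],"grip":0}]' && python3 -m crank '[{"travel":[0.47,0.61,0.03],"twist":[0,0,0.227],"grip":0},{"travel":[0.47,0.61,0.03],"twist":[0,0,0.227],"grip":0},{"travel":[0.47,0.61,0.03],"twist":[0,0,0.227],"grip":0},{"travel":[0.47,0.61,0.03],"twist":[0,0,0.227],"grip":0},{"travel":[0,0,0],"twist":[0,0,0],"grip":0}]'
python3 - <<'E'
from h import *
c=cam("wrist"); cv2.imwrite("pics/w1.png",c["image"][:,:,::-1]); print(readout.sense()["time"],readout.sense()["joint_pos"].round(2))
M=yaw(); print(M.round(3))
for n,p in {"A":(.461,-.187,.046),"B":(.537,-.294,.046),"C":(.3845,-.351,.046)}.items(): print(n,proj(c,p))
E
```

```text
time: 1.58
eef_pos: [0.3837, -0.3111, 0.2458]
eef_rot: [0.0, 0.957, 0.291, 0.0]
contact_force: [0.8, -0.2, -0.1]
gripper_width: 0.085
time: 2.0
eef_pos: [0.4422, -0.2345, 0.2498]
eef_rot: [-0.0, 0.859, 0.512, 0.001]
contact_force: [0.3, 1.3, -0.8]
gripper_width: 0.0855
2.05 [ 0.96  0.08 -0.58  1.73  0.05  1.34  1.43]
[[ 0.483  0.876  0.001]
 [ 0.876 -0.483  0.   ]
 [ 0.001  0.    -1.   ]]
A [[371.89834748 205.52293159]]
B [[311.08543553 318.58793655]]
C [[181.14497438 217.11554754]]
```

View pics/w1.png

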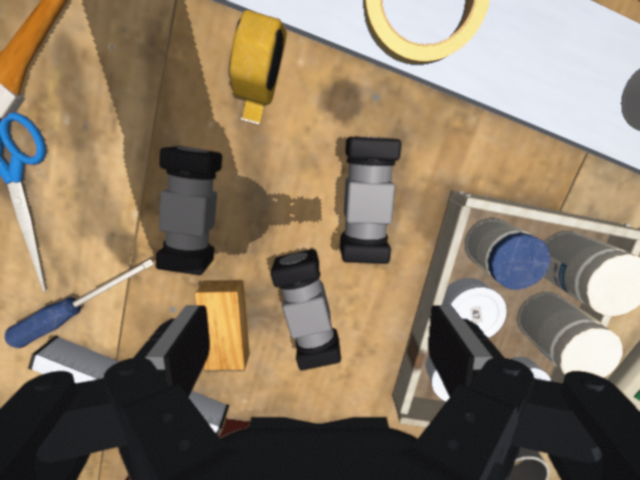

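```bash
python3 - <<'E'
from h import *
a=cv2.imread("pics/w1.png")[125:375,145:415]; cv2.imwrite("pics/c3.png",cv2.resize(cv2.convertScaleAbs(a,alpha=1.5,beta=20),None,fx=2.4,fy=2.4,interpolation=2))
E
```

```text
(no output)
```

View pics/c3.png

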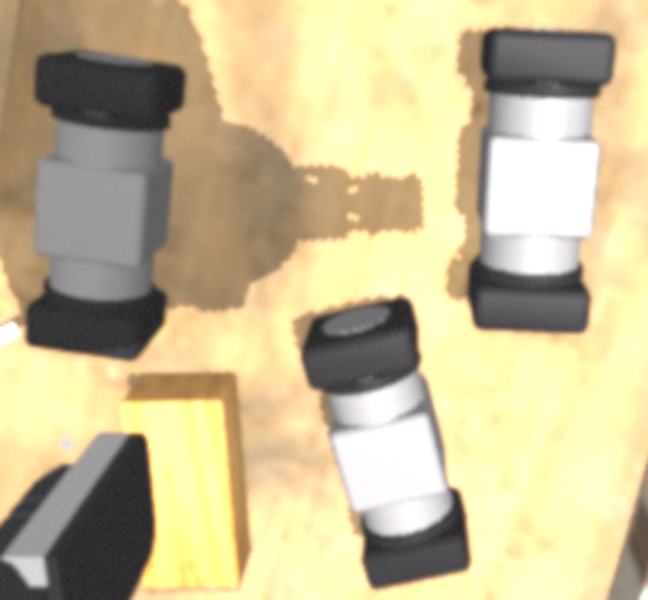

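```bash
python3 - <<'E'
from h import *
import json
c=cam("wrist"); o=np.array([145,125])
ang=lambda v:np.degrees(np.arctan2(v[1],v[0])).round(1)
for k,q in {"A":[(488,135),(600,143),(594,237),(482,231)],"B":[(332,434),(432,415),(448,490),(357,510)],"C":[(44,183),(148,190),(138,266),(37,252)]}.items():
    p=onplane(c,np.array(q)/2.4+o,.046)[:,:2]
    print(k,"c",p.mean(0).round(4),"across",np.hypot(*(p[1]-p[0])).round(4),np.hypot(*(p[2]-p[3])).round(4),"long",np.hypot(*(p[3]-p[0])).round(4),np.hypot(*(p[2]-p[1])).round(4),"jaw",ang(p[1]-p[0]),ang(p[2]-p[3]),"ax",ang(p[3]-p[0]),ang(p[2]-p[1]))
E
```

```text
A c [ 0.4569 -0.1895] across 0.0434 0.0446 long 0.0378 0.0372 jaw 57.1 57.9 ax -31.3 -29.4
B c [ 0.5328 -0.2989] across 0.0432 0.0407 long 0.0377 0.0361 jaw 72.8 74.9 ax -13.7 -17.6
C c [ 0.3837 -0.3515] across 0.0408 0.0406 long 0.0285 0.0315 jaw 57.0 52.8 ax -41.2 -41.0
```

```bash
python3 -m crank '[{"travel":[0.28,0.77,-0.5],"twist":[0,0,-0.037],"grip":0},{"travel":[0.28,0.77,-0.5],"twist":[0,0,0],"grip":0},{"travel":[0,0,-1],"twist":[0,0,0],"grip":0},{"travel":[0,0,-1],"twist":[0,0,0],"grip":0},{"travel":[0,0,-1],"twist":[0,0,0],"grip":0},{"travel":[0,0,-1],"twist":[0,0,0],"grip":0},{"travel":[0,0,-0.5],"twist":[0,0,0],"grip":0},{"travel":[0,0,0],"twist":[0,0,0],"grip":0}]'
python3 - <<'E'
from h import *
c=cam("wrist"); cv2.imwrite("pics/w2.png",c["image"][:,:,::-1]); s=readout.sense();print(s["eef_pos"],s["contact_force"])
E
```

```text
time: 2.77
eef_pos: [0.4534, -0.193, 0.0809]
eef_rot: [-0.003, 0.868, 0.496, -0.002]
contact_force: [-0.7, -0.2, -1.1]
gripper_width: 0.0855
[ 0.45482266 -0.19317197  0.08308909] [0.8833223  0.06182829 0.81291991]
```

View pics/w2.png

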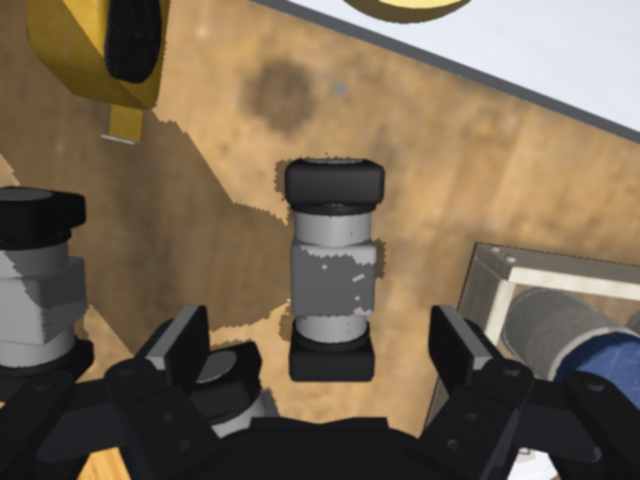

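```bash
python3 - <<'E'
from h import *
c=cam("wrist")
p=onplane(c,[(292,243),(376,242),(374,316),(292,308)],.046)[:,:2];print(p,p.mean(0))
print("tray rim/bottom",onplane(c,[(478,243),(440,400)],.04),onplane(c,[(478,243)],0.0))
t=readout.sense()["eef_pos"];M=yaw();print(t)
for P in onplane(c,[(478,243),(440,400)],.04): print("tool frame",M.T@(P-t))
for P in [*p]: print("tool frame",M.T[:2,:2]@(P-t[:2]))
print(np.degrees(np.arctan2(M[1,0],M[0,0])))
E
```

```text
[[ 0.43171342 -0.19489083]
 [ 0.45264268 -0.15834417]
 [ 0.48835613 -0.17853646]
 [ 0.46218762 -0.21368069]] [ 0.45872496 -0.18636304]
tray rim/bottom [[ 0.4821368  -0.11277226  0.04      ]
 [ 0.56064146 -0.17143172  0.04      ]] [[ 0.50128287 -0.10328694  0.        ]]
[ 0.45597288 -0.19335563  0.08455952]
tool frame [ 0.08273487 -0.01822336  0.04457165]
tool frame [0.07191929 0.07917752 0.04450006]
tool frame [-0.0136112  -0.02013985]
tool frame [ 0.02850146 -0.02060483]
tool frame [0.02917987 0.02041612]
tool frame [-0.01437726  0.01565328]
59.568822609386004
```

```bash
python3 -m crank '[{"travel":[0.1,0.18,-0.5],"twist":[0,0,0],"grip":0.15},{"travel":[0,0,-0.5],"twist":[0,0,0],"grip":0.15},{"travel":[0,0,0],"twist":[0,0,0],"grip":0.15}]'
```

```text
time: 3.12
eef_pos: [0.4589, -0.1875, 0.0539]
eef_rot: [-0.0, 0.868, 0.497, -0.0]
contact_force: [-0.8, -0.4, -0.3]
gripper_width: 0.0726
```

```bash
python3 -m crank '[{"travel":[0.02,0.02,-0.8],"twist":[0,0,0],"grip":0.15},{"travel":[0,0,-0.7],"twist":[0,0,0],"grip":0.15},{"travel":[0,0,0],"twist":[0,0,0],"grip":0.15},{"travel":[0,0,0],"twist":[0,0,0],"grip":0.8},{"travel":[0,0,0],"twist":[0,0,0],"grip":0.8},{"travel":[0,0,0],"twist":[0,0,0],"grip":0.8},{"travel":[0,0,0],"twist":[0,0,0],"grip":0.8},{"travel":[0,0,0],"twist":[0,0,0],"grip":0.8}]' 60
```

```text
time: 3.78
eef_pos: [0.4611, -0.1877, 0.0116]
eef_rot: [0.001, 0.868, 0.497, 0.001]
contact_force: [-1.3, -1.4, 5.9]
gripper_width: 0.0434
```

```bash
python3 -m crank '[{"travel":[0,0,0.4],"twist":[0,0,0],"grip":0.8},{"travel":[0,0,1],"twist":[0,0,0],"grip":0.8},{"travel":[0,0,0.6],"twist":[0,0,0],"grip":0.8},{"travel":[0,0,0],"twist":[0,0,0],"grip":0.8},{"travel":[0,0,0],"twist":[0,0,0],"grip":0.8},{"travel":[0,0,0],"twist":[0,0,0],"grip":0.8},{"travel":[0,0,0],"twist":[0,0,0],"grip":0.8}]'; python3 -c "
from h import *
for i in range(3): cam('wrist'); print(readout.sense()['contact_force'],readout.sense()['torque'])
c=cam('wrist'); cv2.imwrite('pics/w3.png',c['image'][:,:,::-1])"
```

```text
time: 4.37
eef_pos: [0.4589, -0.1863, 0.0681]
eef_rot: [-0.001, 0.867, 0.498, -0.001]
contact_force: [0.2, -0.1, -6.1]
gripper_width: 0.0429
[ 0.05392269  0.24914888 -6.82952457] [-0.02403338 -0.00600545 -0.01259079]
[-0.8413272   0.30842088 -6.87448082] [-8.48670339e-03  3.11720797e-02  1.22711644e-05]
[-0.36416383  0.26607666 -6.30103437] [-0.00094105 -0.04216739  0.01042888]
```

View pics/w3.png

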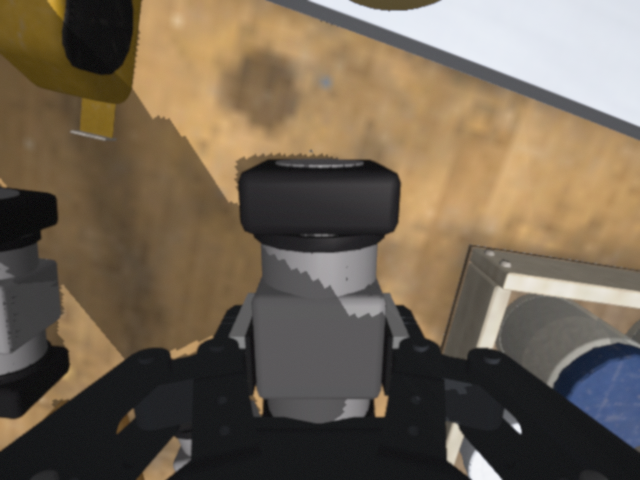

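Tube A (near (312,300) in the side view) weighs 6.6 N, or about 0.67 kg, so it's the full one. I'll raise it and work out a hover pose with a view of the cradle.

```bash
python3 -m crank '[{"travel":[0,0,1],"twist":[0,0,0],"grip":0.8},{"travel":[0,0,1],"twist":[0,0,0],"grip":0.8},{"travel":[0,0,1],"twist":[0,0,0],"grip":0.8},{"travel":[0,0,1],"twist":[0,0,0],"grip":0.8},{"travel":[0,0,1],"twist":[0,0,0],"grip":0.8},{"travel":[0,0,1],"twist":[0,0,0],"grip":0.8},{"travel":[0,0,1],"twist":[0,0,0],"grip":0.8},{"travel":[0,0,1],"twist":[0,0,0],"grip":0.8}]' 80; python3 - <<'E'
from h import *
c=cam("wrist");H=np.array(c["hand_eye"])
for pos,y in [((.5,.49,.33),38),((.47,.45,.33),38),((.45,.38,.33),38),((.5,.3,.33),38)]:
    T=np.eye(4);a=np.radians(y);T[:3,:3]=np.array([[np.cos(a),np.sin(a),0],[np.sin(a),-np.cos(a),0],[0,0,-1]]);T[:3,3]=pos
    c["world_from_camera"]=T@H; print(pos,proj(c,[(.577,.396,.036),(.41,.282,.05),(.55,.242,.05),(.405,.425,.05)]).round().tolist())
E
```

```text
time: 5.23
eef_pos: [0.4596, -0.1864, 0.3104]
eef_rot: [-0.0, 0.867, 0.498, -0.0]
contact_force: [1.3, -0.2, -5.4]
gripper_width: 0.0431
(0.5, 0.49, 0.33) [[321.0, 292.0], [156.0, 287.0], [232.0, 369.0], [217.0, 192.0]]
(0.47, 0.45, 0.33) [[359.0, 282.0], [194.0, 277.0], [269.0, 361.0], [259.0, 181.0]]
(0.45, 0.38, 0.33) [[408.0, 250.0], [241.0, 243.0], [314.0, 332.0], [311.0, 141.0]]
(0.5, 0.3, 0.33) [[422.0, 172.0], [244.0, 162.0], [321.0, 262.0], [320.0, 47.0]]
```

```bash
R='' ; python3 -m crank '[{"travel":[0.08,0.5,0.8],"twist":[0,0,-0.043],"grip":0.8},{"travel":[0.08,0.95,0.1],"twist":[0,0,-0.043],"grip":0.8},{"travel":[0.08,0.95,0],"twist":[0,0,-0.043],"grip":0.8},{"travel":[0.08,0.95,0],"twist":[0,0,-0.043],"grip":0.8},{"travel":[0.08,0.95,0],"twist":[0,0,-0.043],"grip":0.8},{"travel":[0.08,0.95,0],"twist":[0,0,-0.043],"grip":0.8},{"travel":[0.08,0.95,0],"twist":[0,0,-0.043],"grip":0.8},{"travel":[0.08,0.95,0],"twist":[0,0,-0.043],"grip":0.8}]' && python3 -m crank '[{"travel":[0.08,0.95,0],"twist":[0,0,-0.043],"grip":0.8},{"travel":[0.08,0.95,0],"twist":[0,0,-0.043],"grip":0.8},{"travel":[0.08,0.95,0],"twist":[0,0,-0.043],"grip":0.8},{"travel":[0.08,0.95,0],"twist":[0,0,-0.043],"grip":0.8},{"travel":[0.08,0.95,0],"twist":[0,0,-0.043],"grip":0.8},{"travel":[0.08,0.95,0],"twist":[0,0,-0.043],"grip":0.8},{"travel":[0.08,0.95,0],"twist":[0,0,-0.043],"grip":0.8},{"travel":[0.08,0.95,0],"twist":[0,0,-0.043],"grip":0.8}]' && python3 -m crank '[{"travel":[0.08,0.8,0],"twist":[0,0,-0.043],"grip":0.8},{"travel":[0,0,0],"twist":[0,0,0],"grip":0.8},{"travel":[0,0,0],"twist":[0,0,0],"grip":0.8}]'
python3 - <<'E'
from h import *
c=cam("wrist"); cv2.imwrite("pics/w4.png",c["image"][:,:,::-1]); s=readout.sense();print(s["eef_pos"],s["contact_force"],s["joint_pos"].round(2)); M=yaw(); print(np.degrees(np.arctan2(M[1,0],M[0,0])))
E
```

```text
time: 5.95
eef_pos: [0.4789, 0.0293, 0.3358]
eef_rot: [-0.0, 0.909, 0.417, -0.0]
contact_force: [1.2, -0.4, -6.3]
gripper_width: 0.043
time: 6.62
eef_pos: [0.4983, 0.2571, 0.3356]
eef_rot: [0.0, 0.943, 0.333, -0.0]
contact_force: [1.1, -0.5, -6.2]
gripper_width: 0.0429
time: 6.87
eef_pos: [0.5, 0.2816, 0.3353]
eef_rot: [-0.001, 0.946, 0.325, -0.001]
contact_force: [0.3, -0.0, -6.1]
gripper_width: 0.0431
[0.50054072 0.28012549 0.33549582] [-0.21462406 -0.95285593 -5.99228581] [ 0.19  0.33 -1.    1.39  0.27  1.58 -0.12]
37.83934416390402
```

View pics/w4.png

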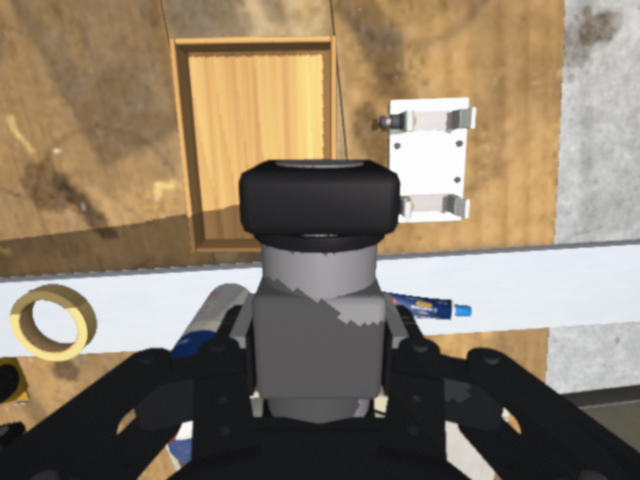

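```bash
python3 - <<'E'
from h import *
a=cv2.imread("pics/w4.png")[85:235,365:490]; cv2.imwrite("pics/c4.png",cv2.resize(a,None,fx=4,fy=4,interpolation=2))
E
```

```text
(no output)
```

View pics/c4.png

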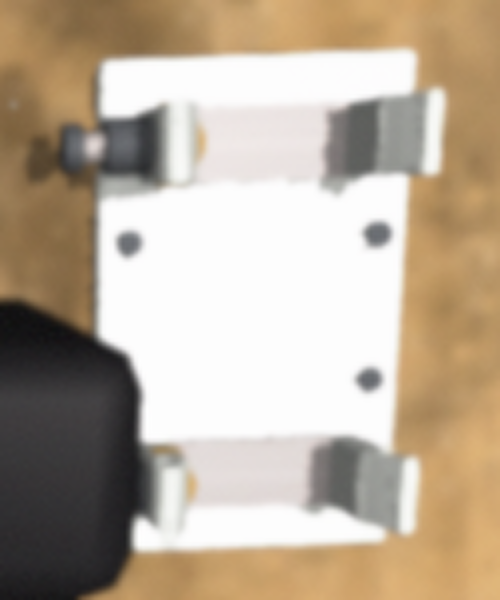

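```bash
python3 - <<'E'
from h import *
c=cam("wrist"); o=np.array([365,85]); ang=lambda v:np.degrees(np.arctan2(v[1],v[0])).round(2)
p=onplane(c,np.array([(101,62),(416,52),(387,541)])/4+o,.008)[:,:2]
print("c",(p[0]+p[2])/2,np.hypot(*(p[1]-p[0])),np.hypot(*(p[2]-p[1])),"y-",ang(p[1]-p[0]),"axis",ang(p[2]-p[1]),ang(p[2]-p[0])+ np.degrees(np.arctan2(94,150)))
s=onplane(c,np.array([(370,235),(363,379),(130,243)])/4+o,.008)[:,:2]; print("screws",s, ang(s[1]-s[0]),ang(s[0]-s[2]), np.hypot(*(s[1]-s[0])),np.hypot(*(s[0]-s[2])))
# cap tops of jaw flared, seats
q=onplane(c,np.array([(195,144),(330,144),(188,472),(315,472)])/4+o,.012)[:,:2]
print("seat mids",(q[0]+q[1])/2,(q[2]+q[3])/2, ang((q[2]+q[3]-q[0]-q[1])))
r=onplane(c,[(170,40),(335,37),(191,252)],.05)[:,:2]
print("crate",(r[1]+r[2])/2,np.hypot(*(r[1]-r[0])),np.hypot(*(r[2]-r[0])),ang(r[1]-r[0]),ang(r[2]-r[0]),r)
# inner floor corners visible z=.006
f=onplane(c,[(190,55),(323,53)],.006)[:,:2]; print("floor",f,ang(f[1]-f[0]))
E
```

```text
c [0.58459803 0.39180012] 0.0935724212536643 0.1487641820089443 y- 39.85 axis -49.6 14.484000875294047
screws [[0.59790147 0.43147599]
 [0.62648414 0.3982164 ]
 [0.54150694 0.38435295]] -49.32 39.88 0.04385396068198054 0.07349097812081364
seat mids [0.55313648 0.43002135] [0.61735192 0.35463737] -49.57
crate [0.41490624 0.27856963] 0.1717439791625778 0.23172538942580362 38.45 -52.02 [[0.2763478  0.31649097]
 [0.41084836 0.42328793]
 [0.41896413 0.13385133]]
floor [[0.28486788 0.31499238]
 [0.40566898 0.41050423]] 38.33
```

```bash
python3 -m crank '[{"travel":[0.7,0.93,0],"twist":[0,0,0.02],"grip":0.8},{"travel":[0.7,0.93,0],"twist":[0,0,0.02],"grip":0.8},{"travel":[0.7,0.93,-0.3],"twist":[0,0,0.02],"grip":0.8},{"travel":[0.7,0.93,-1],"twist":[0,0,0.02],"grip":0.8},{"travel":[0,0,-1],"twist":[0,0,0],"grip":0.8},{"travel":[0,0,-1],"twist":[0,0,0],"grip":0.8},{"travel":[0,0,-1],"twist":[0,0,0],"grip":0.8},{"travel":[0,0,-1],"twist":[0,0,0],"grip":0.8}]' && python3 -m crank '[{"travel":[0,0,-1],"twist":[0,0,0],"grip":0.8},{"travel":[0,0,-0.6],"twist":[0,0,0],"grip":0.8},{"travel":[0,0,0],"twist":[0,0,0],"grip":0.8},{"travel":[0,0,0],"twist":[0,0,0],"grip":0.8}]' 100
python3 - <<'E'
from h import *
c=cam("wrist"); cv2.imwrite("pics/w5.png",c["image"][:,:,::-1]); s=readout.sense();print(s["eef_pos"],s["contact_force"],s["joint_pos"].round(2)); M=yaw(); print(np.degrees(np.arctan2(M[1,0],M[0,0])),M[:,2])
c=cam("scene"); cv2.imwrite("pics/s5.png",cv2.resize(c["image"][240:400,120:330,::-1],None,fx=3.5,fy=3.5,interpolation=2))
E
```

```text
time: 7.63
eef_pos: [0.5836, 0.387, 0.1783]
eef_rot: [0.0, 0.94, 0.342, -0.0]
contact_force: [0.5, 0.3, -6.7]
gripper_width: 0.0431
time: 7.97
eef_pos: [0.5834, 0.387, 0.1317]
eef_rot: [0.0, 0.94, 0.342, -0.001]
contact_force: [0.4, 0.9, -4.9]
gripper_width: 0.043
[0.58377224 0.38807826 0.13340342] [ 0.80843662  0.01513741 -4.81814922] [-0.1   0.72 -0.88  1.31  0.55  1.35 -0.27]
40.065024413701856 [ 9.71362058e-04  5.31538749e-04 -9.99999387e-01]
```

View pics/w5.png

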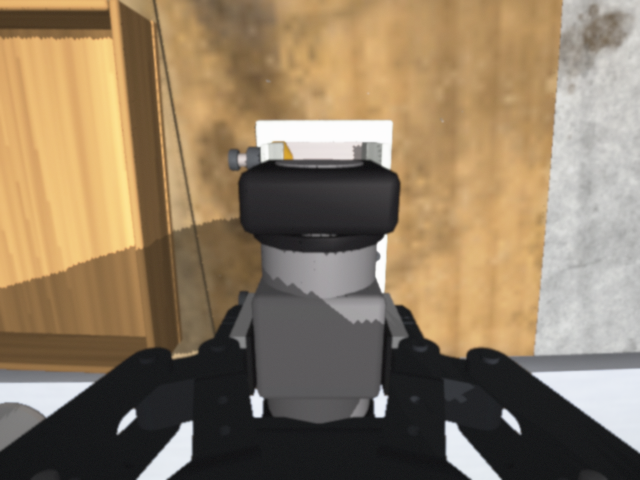

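View pics/s5.png

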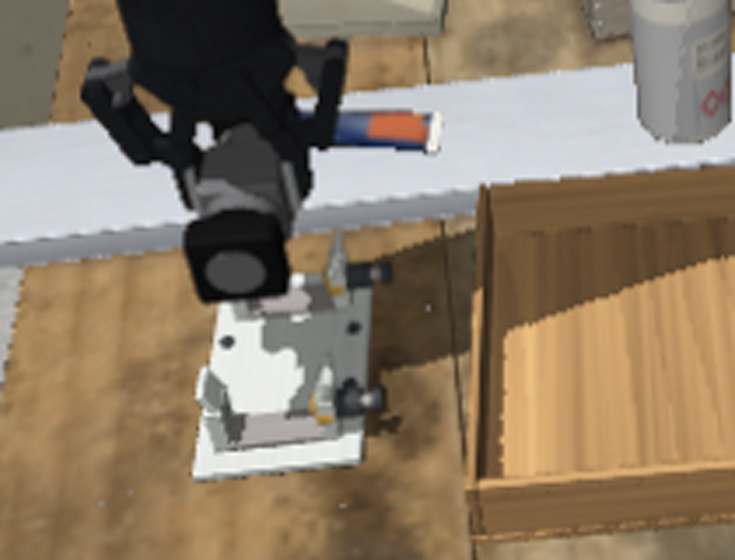

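```bash
python3 - <<'E'
from h import *
c=cam("wrist"); s=readout.sense(); t=s["eef_pos"];M=yaw(); print(t)
P=onplane(c,[(257,121),(392,121),(388,240)],.008); print("base tool", ((P-t)@M).round(4).tolist())
P=onplane(c,[(280,152),(361,152)],.012); print("gap", ((P-t)@M).round(4).tolist())
zt=t[2]+.0124+.024
P=onplane(c,[(250,195),(390,195)],zt); print("cap outer end?", ((P-t)@M).round(4).tolist())
a=cv2.imread("pics/w5.png")[100:260,220:420]; cv2.imwrite("pics/c5.png",cv2.resize(cv2.convertScaleAbs(a,alpha=1.6,beta=25),None,fx=4,fy=4,interpolation=2))
E
```

```text
[0.58376501 0.38910516 0.1345214 ]
base tool [[-0.0423, -0.0797, 0.1264], [0.0504, -0.0796, 0.1267], [0.0519, 0.0054, 0.1267]]
gap [[-0.0267, -0.0591, 0.1224], [0.0293, -0.059, 0.1226]]
cap outer end? [[-0.0196, -0.0548, -0.0365], [0.0203, -0.0547, -0.0363]]
```

View pics/c5.png

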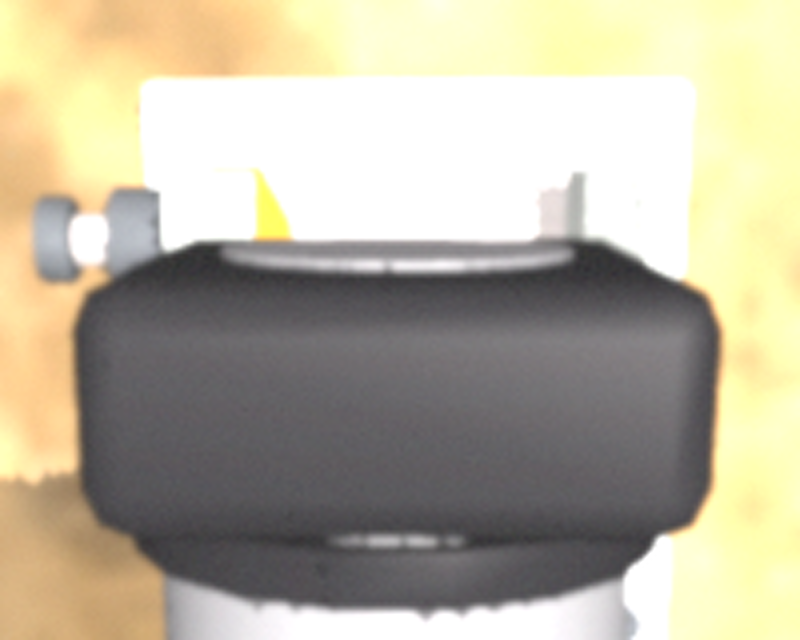

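```bash
python3 -m crank '[{"travel":[0,0.04,-0.8],"twist":[0,0,0],"grip":0.8},{"travel":[0,0,-0.8],"twist":[0,0,0],"grip":0.8},{"travel":[0,0,0],"twist":[0,0,0],"grip":0.8},{"travel":[0,0,0],"twist":[0,0,0],"grip":0.8},{"travel":[0,0,0],"twist":[0,0,0],"grip":0.8},{"travel":[0,0,0],"twist":[0,0,0],"grip":0.8},{"travel":[0,0,0],"twist":[0,0,0],"grip":0.8}]'
python3 - <<'E'
from h import *
c=cam("wrist"); cv2.imwrite("pics/w6.png",c["image"][:,:,::-1]); s=readout.sense();print(s["eef_pos"],s["contact_force"]); M=yaw(); print(np.degrees(np.arctan2(M[1,0],M[0,0])),M[:,2])
a=cv2.imread("pics/w6.png")[80:280,200:440]; cv2.imwrite("pics/c6.png",cv2.resize(cv2.convertScaleAbs(a,alpha=1,beta=5),None,fx=3,fy=3,interpolation=2))
E
```

```text
time: 8.7
eef_pos: [0.5834, 0.3907, 0.0862]
eef_rot: [-0.0, 0.939, 0.343, 0.001]
contact_force: [-0.8, 0.4, -6.2]
gripper_width: 0.0428
[0.58328983 0.39050348 0.08572992] [-0.27851456  0.39265768 -6.1164071 ]
40.151797357539806 [ 0.00170127  0.00123255 -0.99999779]
```

View pics/c6.png

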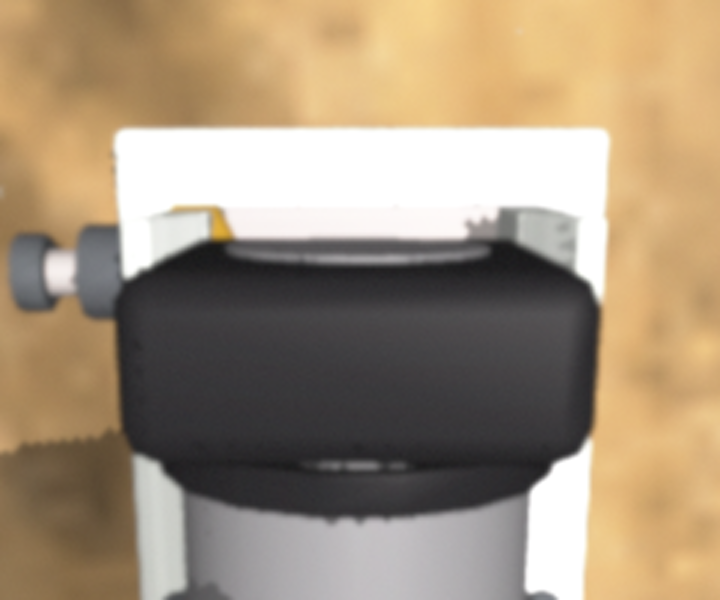

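```bash
python3 - <<'E'
from h import *
c=cam("wrist"); s=readout.sense(); t=s["eef_pos"];M=yaw(); print(t)
f=lambda q,z:((onplane(c,np.array(q)/3+[200,80],z)-t)@M).round(4).tolist()
print("base", f([(117,130),(608,130)],.008))
print("seat corners/jaw foot", f([(212,207),(502,207)],.012))
print("jaw tops outer", f([(150,218),(578,218)],.05))
zt=t[2]+.0124+.024
print("cap", f([(118,310),(598,310)],zt), f([(118,290),(118,460)],zt))
E
```

```text
[0.58314731 0.39034279 0.08534918]
base [[-0.0444, -0.0774, 0.0773], [0.0478, -0.0773, 0.0774]]
seat corners/jaw foot [[-0.0266, -0.0634, 0.0733], [0.0278, -0.0633, 0.0734]]
jaw tops outer [[-0.0316, -0.0633, 0.0353], [0.0348, -0.0632, 0.0354]]
cap [[-0.0223, -0.0583, -0.0364], [0.0232, -0.0583, -0.0364]] [[-0.0222, -0.0602, -0.0364], [-0.0231, -0.0436, -0.0364]]
```

```bash
python3 -m crank '[{"travel":[-0.03,0.085,0],"twist":[0,0,0],"grip":0.8},{"travel":[0,0,-0.3],"twist":[0,0,0],"grip":0.8},{"travel":[0,0,-0.3],"twist":[0,0,0],"grip":0.8},{"travel":[0,0,-0.3],"twist":[0,0,0],"grip":0.8},{"travel":[0,0,0],"twist":[0,0,0],"grip":0.8},{"travel":[0,0,0],"twist":[0,0,0],"grip":0.8},{"travel":[0,0,0],"twist":[0,0,0],"grip":0.8}]'
python3 - <<'E'
from h import *
c=cam("wrist"); cv2.imwrite("pics/w7.png",c["image"][:,:,::-1]); s=readout.sense();print(s["eef_pos"],s["contact_force"],s["torque"]); M=yaw(); print(np.degrees(np.arctan2(M[1,0],M[0,0])),M[:,2])
a=cv2.imread("pics/w7.png")[80:280,200:440]; cv2.imwrite("pics/c7.png",cv2.resize(cv2.convertScaleAbs(a,alpha=1,beta=5),None,fx=3,fy=3,interpolation=2))
E
```

```text
time: 9.38
eef_pos: [0.5817, 0.3925, 0.057]
eef_rot: [-0.0, 0.939, 0.343, -0.0]
contact_force: [0.0, 0.1, -5.6]
gripper_width: 0.043
[0.58188211 0.3925395  0.05731326] [ 0.33137611  0.30289925 -6.69329201] [-0.07745761  0.0377062   0.03650052]
40.15108939274613 [-7.67024311e-05  6.38048114e-05 -9.99999995e-01]
```

View pics/c7.png

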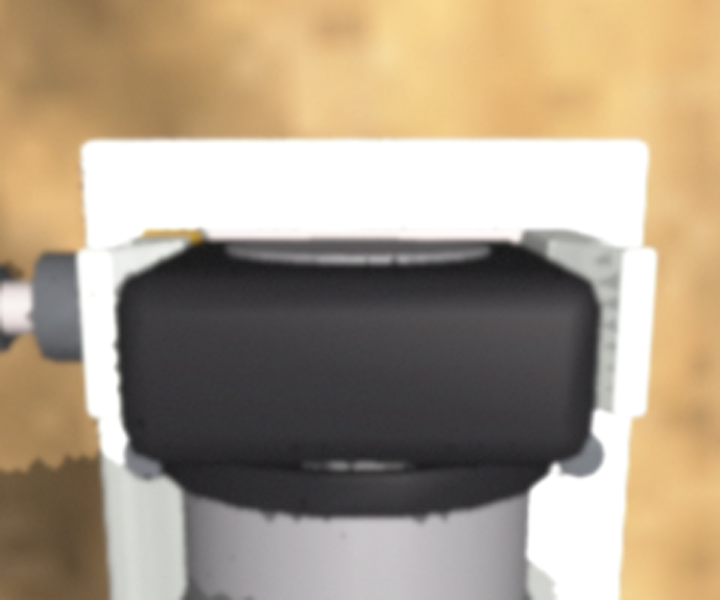

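```bash
python3 - <<'E'
from h import *
c=cam("wrist"); s=readout.sense(); t=s["eef_pos"];M=yaw(); print(t)
f=lambda q,z:((onplane(c,np.array(q)/3+[200,80],z)-t)@M).round(4).tolist()
print("base", f([(82,140),(647,140)],.008))
for z in (.05,.056,.06): print("jaw tops outer", z,f([(80,250),(655,250),(84,415),(650,415)],z))
zt=t[2]+.0124+.024
print("cap", f([(120,310),(598,310)],zt), f([(118,290),(118,460)],zt))
E
```

```text
[0.58191534 0.39264635 0.05749105]
base [[-0.0449, -0.075, 0.0495], [0.0478, -0.075, 0.0495]]
jaw tops outer 0.05 [[-0.0363, -0.0605, 0.0075], [0.0394, -0.0605, 0.0075], [-0.0372, -0.0383, 0.0075], [0.0403, -0.0382, 0.0075]]
jaw tops outer 0.056 [[-0.0348, -0.061, 0.0015], [0.0378, -0.0609, 0.0015], [-0.0357, -0.0397, 0.0015], [0.0387, -0.0396, 0.0015]]
jaw tops outer 0.06 [[-0.0338, -0.0613, -0.0025], [0.0367, -0.0612, -0.0025], [-0.0347, -0.0406, -0.0025], [0.0376, -0.0405, -0.0025]]
cap [[-0.0222, -0.0583, -0.0364], [0.0228, -0.0583, -0.0364]] [[-0.0223, -0.0602, -0.0364], [-0.0233, -0.0437, -0.0364]]
```

```bash
python3 -m crank '[{"travel":[0.046,0.039,-0.2],"twist":[0,0,0],"grip":0.8},{"travel":[0,0,-0.2],"twist":[0,0,0],"grip":0.8},{"travel":[0,0,-0.2],"twist":[0,0,0],"grip":0.8},{"travel":[0,0,0],"twist":[0,0,0],"grip":0.8},{"travel":[0,0,0],"twist":[0,0,0],"grip":0.8}]' && python3 -c "
from h import *
s=readout.sense();print(s['eef_pos'],s['contact_force'],s['torque'])"
```

```text
time: 9.9
eef_pos: [0.5838, 0.3942, 0.0382]
eef_rot: [-0.001, 0.939, 0.343, 0.001]
contact_force: [4.5, 5.1, -10.6]
gripper_width: 0.043
[0.58378689 0.39424284 0.03822744] [  4.5198502    5.06043402 -10.61098616] [ 1.02975839 -1.26805589  0.18565313]
```

```bash
python3 -m crank '[{"travel":[0,0,0],"twist":[0,0,0],"grip":0.8},{"travel":[0,0,0],"twist":[0,0,0],"grip":0.8}]' && python3 -c "
from h import *
c=cam('wrist'); cv2.imwrite('pics/w8.png',c['image'][:,:,::-1]); s=readout.sense();print(s['eef_pos'],s['contact_force'],s['torque'])
c=cam('scene'); cv2.imwrite('pics/s8.png',cv2.resize(c['image'][290:400,150:270,::-1],None,fx=5,fy=5,interpolation=2))
a=cv2.imread('pics/w8.png')[80:280,200:440]; cv2.imwrite('pics/c8.png',cv2.resize(cv2.convertScaleAbs(a,alpha=1,beta=5),None,fx=3,fy=3,interpolation=2))"
```

```text
time: 10.07
eef_pos: [0.5838, 0.3942, 0.0383]
eef_rot: [-0.001, 0.939, 0.343, 0.001]
contact_force: [4.4, 4.5, -11.1]
gripper_width: 0.0428
[0.58378119 0.39423202 0.03834164] [  4.49335976   4.98134328 -10.40387694] [ 1.05939803 -1.30281205  0.18073552]
```

View pics/c8.png

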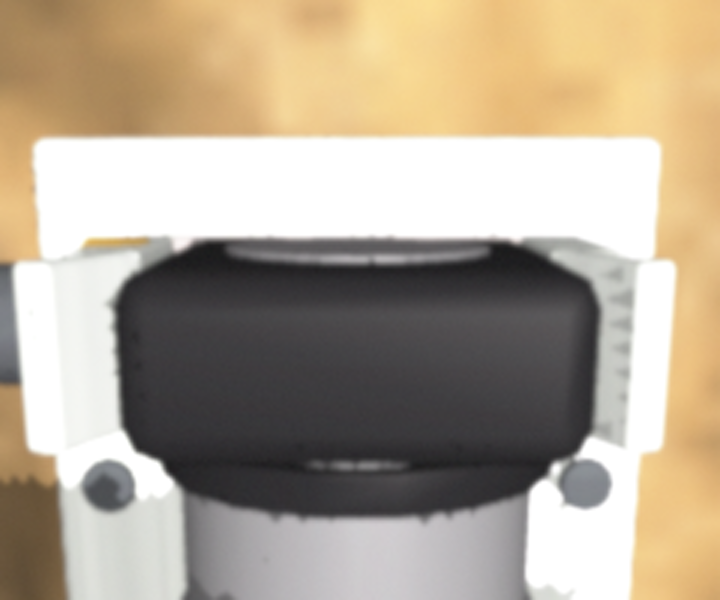

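View pics/s8.png

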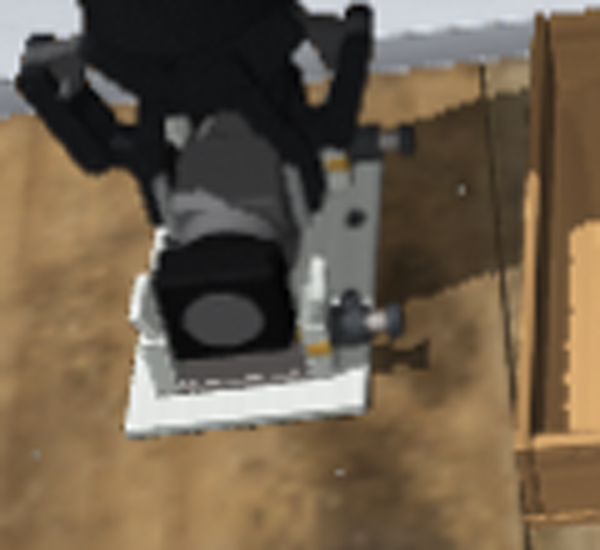

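```bash
python3 -m crank '[{"travel":[0,0,-0.2],"twist":[0,0,0],"grip":0.8},{"travel":[0,0,0],"twist":[0,0,0],"grip":0.8},{"travel":[0,0,0],"twist":[0,0,0],"grip":0.8}]' && python3 -c "
from h import *
s=readout.sense();print(s['eef_pos'],s['contact_force'],s['torque'])"
```

```text
time: 10.42
eef_pos: [0.5837, 0.3943, 0.0324]
eef_rot: [-0.001, 0.939, 0.343, 0.001]
contact_force: [4.6, 3.9, -8.4]
gripper_width: 0.0428
[0.58374152 0.39429874 0.03244948] [ 4.63017357  3.92392126 -8.41964128] [ 1.14544744 -1.28974401  0.17106168]
```

```bash
python3 -m crank '[{"travel":[0,0,-0.2],"twist":[0,0,0],"grip":0.8},{"travel":[0,0,0],"twist":[0,0,0],"grip":0.8},{"travel":[0,0,0],"twist":[0,0,0],"grip":0.8}]' && python3 -c "
from h import *
s=readout.sense();print(s['eef_pos'],s['contact_force'],s['torque'])
c=cam('wrist'); cv2.imwrite('pics/w9.png',c['image'][:,:,::-1]); 
c=cam('scene'); cv2.imwrite('pics/s9.png',cv2.resize(c['image'][290:400,150:270,::-1],None,fx=5,fy=5,interpolation=2))
a=cv2.imread('pics/w9.png')[80:280,200:440]; cv2.imwrite('pics/c9.png',cv2.resize(cv2.convertScaleAbs(a,alpha=1,beta=5),None,fx=3,fy=3,interpolation=2))"
```

```text
time: 10.67
eef_pos: [0.5837, 0.3942, 0.0263]
eef_rot: [-0.001, 0.939, 0.343, 0.001]
contact_force: [6.0, 5.8, -9.5]
gripper_width: 0.043
[0.58373061 0.3942487  0.02628799] [ 5.97387767  5.79596733 -9.46137099] [ 1.24066782 -1.38085097  0.09900688]
```

View pics/s9.png

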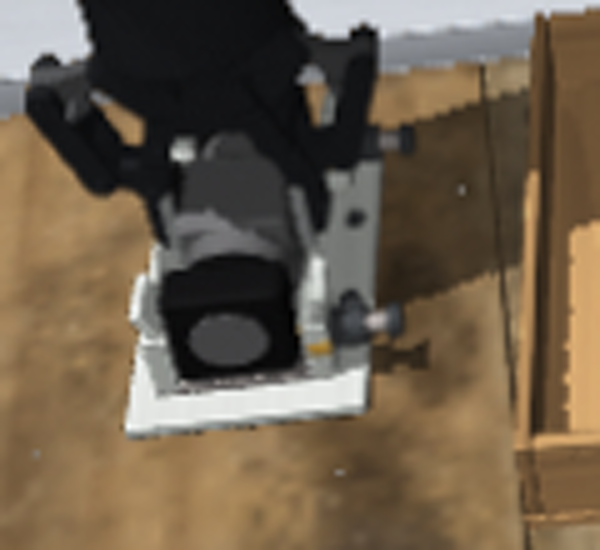

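View pics/c9.png

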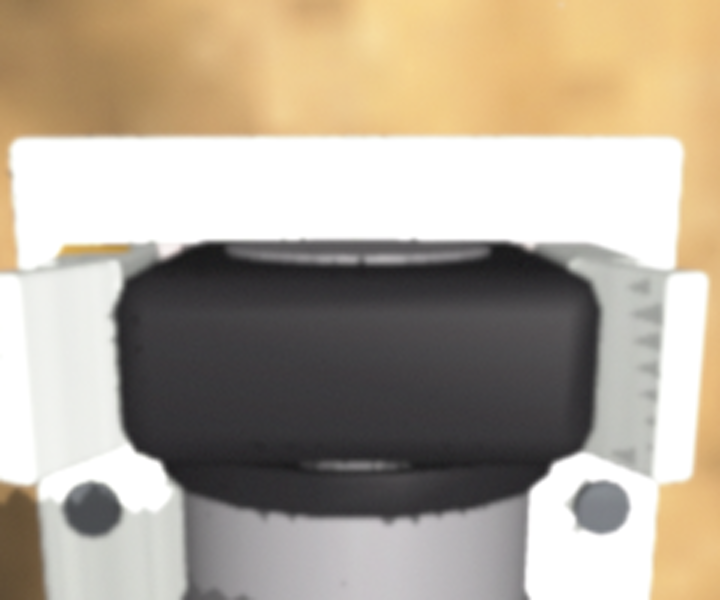

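```bash
python3 -m crank '[{"travel":[0,0,-0.15],"twist":[0,0,0],"grip":0.8},{"travel":[0,0,0],"twist":[0,0,0],"grip":0.8},{"travel":[0,0,0],"twist":[0,0,0],"grip":0.8}]' && python3 -c "
from h import *
s=readout.sense();print(s['eef_pos'],s['contact_force'],s['torque'])"
```

```text
time: 11.02
eef_pos: [0.5838, 0.3944, 0.0238]
eef_rot: [-0.0, 0.939, 0.343, 0.001]
contact_force: [0.4, 0.1, 7.0]
gripper_width: 0.0426
[0.58378725 0.39439063 0.02383194] [0.37303405 0.06624641 6.96009584] [-0.17785571 -0.0863023   0.44369177]
```

```bash
python3 -m crank '[{"travel":[0,0,-0.15],"twist":[0,0,0],"grip":0.8},{"travel":[0,0,0],"twist":[0,0,0],"grip":0.8},{"travel":[0,0,0],"twist":[0,0,0],"grip":0.8}]' && python3 -c "
from h import *
s=readout.sense();print(s['eef_pos'],s['contact_force'],s['torque'])"
```

```text
time: 11.27
eef_pos: [0.5838, 0.3944, 0.0237]
eef_rot: [0.0, 0.939, 0.343, 0.001]
contact_force: [-11.9, -13.3, 42.0]
gripper_width: 0.0423
[0.58382854 0.39441555 0.02367849] [-11.86369387 -13.27952612  42.03110494] [-3.09193491  2.9168451   0.51469756]
```

Hard stop at TCP 0.0237 m, which matches the predicted home height of 0.0236. I'll relieve the push and release.

```bash
python3 -m crank '[{"travel":[0,0,0.14],"twist":[0,0,0],"grip":0.8},{"travel":[0,0,0.06],"twist":[0,0,0],"grip":0.8},{"travel":[0,0,0],"twist":[0,0,0],"grip":0.2},{"travel":[0,0,0],"twist":[0,0,0],"grip":0.2},{"travel":[0,0,0],"twist":[0,0,0],"grip":0.2},{"travel":[0,0,0],"twist":[0,0,0],"grip":0.2}]' && python3 -m crank '[{"travel":[0,0,0.5],"twist":[0,0,0],"grip":0.2},{"travel":[0,0,1],"twist":[0,0,0],"grip":0.2},{"travel":[0,0,1],"twist":[0,0,0],"grip":0.2},{"travel":[0,0,1],"twist":[0,0,0],"grip":0.2},{"travel":[0,0,1],"twist":[0,0,0],"grip":0.2},{"travel":[0,0,1],"twist":[0,0,0],"grip":0},{"travel":[0,0,1],"twist":[0,0,0],"grip":0}]' && python3 -c "
from h import *
s=readout.sense();print(s['eef_pos'],s['contact_force'],s['torque'])
c=cam('wrist'); cv2.imwrite('pics/w10.png',c['image'][:,:,::-1]); 
c=cam('scene'); cv2.imwrite('pics/s10.png',cv2.resize(c['image'][290:400,150:270,::-1],None,fx=5,fy=5,interpolation=2))"
```

```text
time: 11.77
eef_pos: [0.583, 0.3935, 0.0237]
eef_rot: [0.0, 0.939, 0.343, -0.0]
contact_force: [0.1, 0.1, 0.3]
gripper_width: 0.068
time: 12.35
eef_pos: [0.5829, 0.3937, 0.2221]
eef_rot: [-0.0, 0.939, 0.343, 0.0]
contact_force: [0.6, -0.5, -0.5]
gripper_width: 0.0851
[0.58286413 0.39372989 0.22207199] [ 0.55690874 -0.51432507 -0.53542816] [ 0.01366749 -0.0130337   0.01455691]
```

View pics/s10.png

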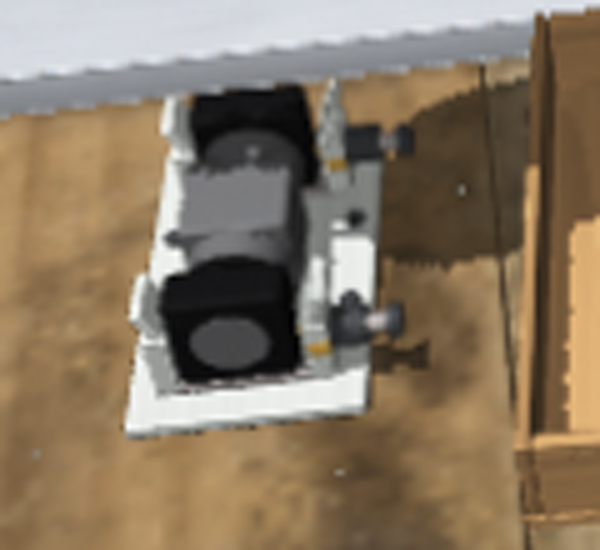

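View pics/w10.png

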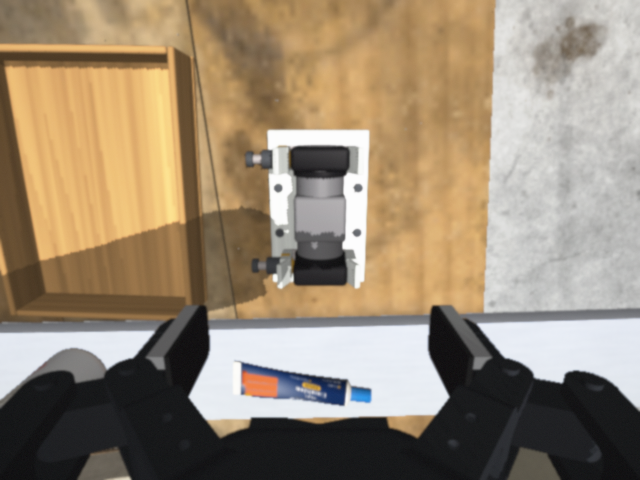

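```bash
python3 -c "
from h import *
S=cam('side')
for z in (0,.05,.1,.15,.2): print(z,onplane(S,[(403,392),(403,322),(492,200),(421,465)],z)[:,:2].round(3).tolist())
C=cam('scene')
for z in (0,.05,.1,.2): print(z,onplane(C,[(281,160),(290,100),(412,88),(415,155)],z)[:,:2].round(3).tolist())
"
python3 -m crank '[{"travel":[-0.07,-0.96,1],"twist":[0,0,0.049],"grip":0},{"travel":[-0.07,-0.96,1],"twist":[0,0,0.049],"grip":0},{"travel":[-0.07,-0.96,1],"twist":[0,0,0.049],"grip":0},{"travel":[-0.07,-0.96,0],"twist":[0,0,0.049],"grip":0},{"travel":[-0.07,-0.96,0],"twist":[0,0,0.049],"grip":0},{"travel":[-0.07,-0.96,0],"twist":[0,0,0.049],"grip":0},{"travel":[-0.07,-0.96,0],"twist":[0,0,0.049],"grip":0},{"travel":[-0.07,-0.96,0],"twist":[0,0,0.049],"grip":0}]'
```

```text
0 [[0.603, -0.406], [0.643, -0.242], [1.007, 0.188], [0.601, -0.54]]
0.05 [[0.589, -0.438], [0.626, -0.285], [0.966, 0.116], [0.587, -0.563]]
0.1 [[0.574, -0.47], [0.608, -0.328], [0.924, 0.044], [0.572, -0.586]]
0.15 [[0.56, -0.502], [0.591, -0.371], [0.882, -0.028], [0.558, -0.609]]
0.2 [[0.545, -0.535], [0.574, -0.415], [0.841, -0.1], [0.544, -0.633]]
0 [[0.954, -0.354], [1.258, -0.809], [0.867, -1.2], [0.577, -0.625]]
0.05 [[0.893, -0.281], [1.177, -0.707], [0.811, -1.074], [0.539, -0.535]]
0.1 [[0.831, -0.208], [1.096, -0.606], [0.755, -0.947], [0.501, -0.445]]
0.2 [[0.707, -0.062], [0.934, -0.402], [0.642, -0.695], [0.424, -0.264]]
time: 13.22
eef_pos: [0.5657, 0.1616, 0.308]
eef_rot: [-0.0, 0.899, 0.438, -0.001]
contact_force: [0.1, 0.0, -0.5]
gripper_width: 0.0856
```

```bash
python3 -m crank '[{"travel":[-0.09,-0.92,0],"twist":[0,0,0.049],"grip":0},{"travel":[-0.09,-0.92,0],"twist":[0,0,0.049],"grip":0},{"travel":[-0.09,-0.92,0],"twist":[0,0,0.049],"grip":0},{"travel":[-0.09,-0.92,0],"twist":[0,0,0.049],"grip":0},{"travel":[-0.09,-0.92,0],"twist":[0,0,0.049],"grip":0},{"travel":[-0.09,-0.92,0],"twist":[0,0,0.049],"grip":0},{"travel":[-0.09,-0.92,0],"twist":[0,0,0.049],"grip":0},{"travel":[-0.09,-0.92,0],"twist":[0,0,0.049],"grip":0}]' && python3 -m crank '[{"travel":[-0.09,-0.92,0],"twist":[0,0,0.049],"grip":0},{"travel":[-0.09,-0.92,0],"twist":[0,0,0.049],"grip":0},{"travel":[-0.09,-0.92,0],"twist":[0,0,0.049],"grip":0},{"travel":[-0.09,-0.92,0],"twist":[0,0,0.049],"grip":0},{"travel":[-0.09,-0.92,0],"twist":[0,0,0.049],"grip":0},{"travel":[-0.09,-0.92,-0.5],"twist":[0,0,0.049],"grip":0},{"travel":[-0.09,-0.92,-0.8],"twist":[0,0,0.049],"grip":0},{"travel":[0,0,0],"twist":[0,0,0],"grip":0}]' && python3 - <<'E'
from h import *
c=cam("wrist"); cv2.imwrite("pics/w11.png",c["image"][:,:,::-1]); s=readout.sense();print(s["eef_pos"],s["joint_pos"].round(2)); M=yaw(); print(np.degrees(np.arctan2(M[1,0],M[0,0])))
E
```

```text
time: 13.88
eef_pos: [0.5439, -0.059, 0.3082]
eef_rot: [-0.001, 0.849, 0.528, -0.001]
contact_force: [-0.1, -0.2, 0.3]
gripper_width: 0.0859
time: 14.55
eef_pos: [0.522, -0.2573, 0.2644]
eef_rot: [-0.003, 0.801, 0.599, -0.002]
contact_force: [-1.1, -0.2, -1.3]
gripper_width: 0.0857
[ 0.52319943 -0.25403786  0.26636011] [ 1.12  0.36 -0.95  1.48  0.29  1.45  1.45]
73.66231402849169
```

View pics/w11.png

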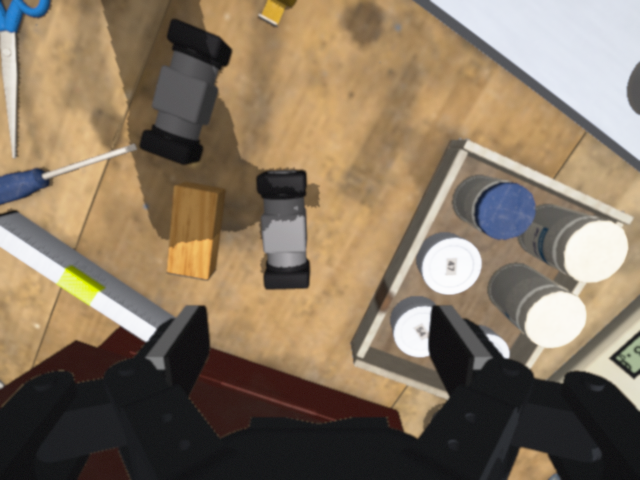

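```bash
python3 - <<'E'
from h import *
W=cam("wrist");S=cam("side");C=cam("scene")
def tri(*a):
    A=np.zeros((3,3));b=np.zeros(3)
    for c,p in a:
        o,d=rays(c,[p]);d=d[0]/np.linalg.norm(d[0]);P=np.eye(3)-np.outer(d,d);A+=P;b+=P@o
    x=np.linalg.solve(A,b); return x.round(3),[ (proj(c,x)[0]-p).round(1).tolist() for c,p in a]
print(tri((S,(403,322)),(C,(412,88))));print(tri((S,(492,200)),(C,(290,100))))
a=cv2.imread("pics/w11.png")
q=[(268,220),(302,219),(306,251),(264,250)]
p=onplane(W,q,.046)[:,:2];print(p.mean(0),np.hypot(*(p[1]-p[0])),np.hypot(*(p[3]-p[0])))
cv2.imwrite("pics/c11.png",cv2.resize(cv2.convertScaleAbs(a[160:300,240:330],alpha=1.6,beta=20),None,fx=4,fy=4,interpolation=2))
E
```

```text
(array([ 0.547, -0.485,  0.282]), [[0.7, -0.4], [0.3, 0.2]])
(array([ 0.779, -0.215,  0.287]), [[3.3, -3.2], [1.9, 2.3]])
[ 0.53843983 -0.2932115 ] 0.03385450121287219 0.03166700695347933
```

View pics/c11.png

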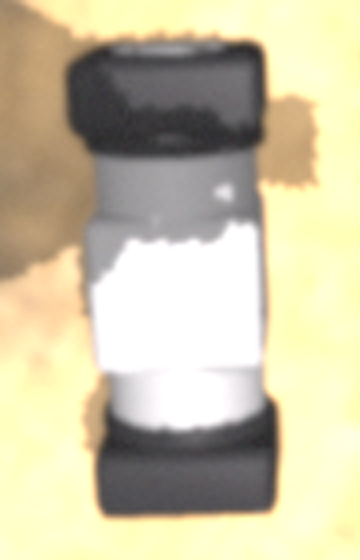

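```bash
python3 - <<'E'
from h import *
C=cam("scene");cv2.imwrite("pics/s11.png",C["image"][60:310,150:550,::-1].repeat(2,0).repeat(2,1))
E
```

```text
(no output)
```

View pics/s11.png

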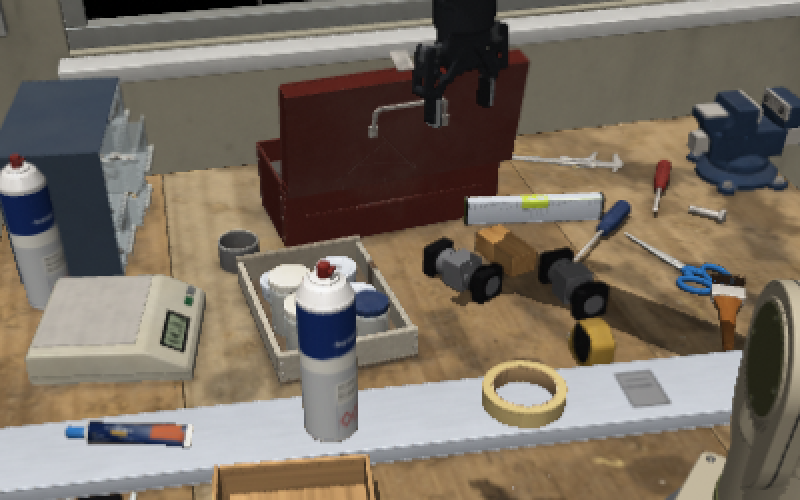

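```bash
python3 - <<'E'
from h import *
W=cam("wrist");s=readout.sense();print(s["eef_pos"])
ang=lambda v:np.degrees(np.arctan2(v[1],v[0])).round(1)
p=onplane(W,np.array([(90,224),(258,222),(263,368),(97,373)])/4+[240,160],.046)[:,:2];print(p.mean(0),np.hypot(*(p[1]-p[0])),np.hypot(*(p[3]-p[0])),ang(p[1]-p[0]),ang(p[3]-p[0]))
# caps: far cap bottom edge, 
q=onplane(W,np.array([(100,452),(275,448),(82,62),(262,60)])/4+[240,160],.048)[:,:2];print(q,ang((q[0]+q[1]-q[2]-q[3])),(q.mean(0)))
M=yaw();print(np.degrees(np.arctan2(M[1,0],M[0,0])))
E
```

```text
[ 0.52646429 -0.24922996  0.27085329]
[ 0.54341867 -0.28997866] 0.04217777764783289 0.03931806872719606 74.7 -15.8
[[ 0.57720426 -0.32150514]
 [ 0.58871213 -0.2772539 ]
 [ 0.48013284 -0.2940375 ]
 [ 0.49171594 -0.2519957 ]] -15.2 [ 0.5344413  -0.28619806]
74.0792098014174
```

```bash
python3 -m crank '[{"travel":[0.21,-0.78,-0.5],"twist":[0,0,0.03],"grip":0},{"travel":[0.21,-0.78,-0.8],"twist":[0,0,0],"grip":0},{"travel":[0,0,-1],"twist":[0,0,0],"grip":0},{"travel":[0,0,-1],"twist":[0,0,0],"grip":0},{"travel":[0,0,-1],"twist":[0,0,0],"grip":0},{"travel":[0,0,-1],"twist":[0,0,0],"grip":0},{"travel":[0,0,-1],"twist":[0,0,0],"grip":0},{"travel":[0,0,0],"twist":[0,0,0],"grip":0}]' && python3 -m crank '[{"travel":[0,0,0],"twist":[0,0,0],"grip":0.1},{"travel":[0,0,0],"twist":[0,0,0],"grip":0.1},{"travel":[0,0,0],"twist":[0,0,0],"grip":0.1}]' && python3 - <<'E'
from h import *
c=cam("wrist"); cv2.imwrite("pics/w12.png",c["image"][:,:,::-1]); s=readout.sense();print(s["eef_pos"],s["contact_force"]); M=yaw(); print(np.degrees(np.arctan2(M[1,0],M[0,0])))
E
```

```text
time: 15.52
eef_pos: [0.536, -0.2956, 0.0762]
eef_rot: [-0.003, 0.794, 0.608, -0.001]
contact_force: [-0.8, 0.3, -0.2]
gripper_width: 0.0855
time: 15.77
eef_pos: [0.54, -0.2977, 0.0838]
eef_rot: [0.002, 0.794, 0.608, 0.001]
contact_force: [0.1, -0.4, -0.6]
gripper_width: 0.077
[ 0.53984985 -0.29777725  0.08359242] [-0.11992035 -0.44317433 -0.23460447]
74.87482937337319
```

View pics/w12.png

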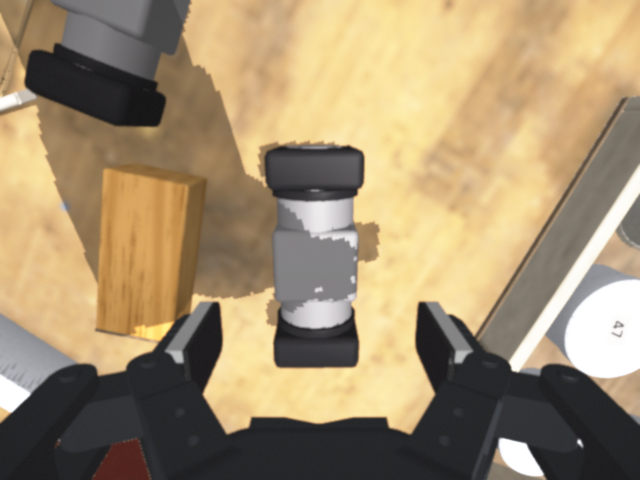

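```bash
python3 - <<'E'
from h import *
W=cam("wrist");s=readout.sense();t=s["eef_pos"];M=yaw();print(t)
f=lambda q,z:((onplane(W,q,z)-t)@M).round(4).tolist()
a=np.array(f([(273,231),(358,231),(356,302),(275,300)],.046));print("collar",a.tolist(),a.mean(0))
print("block",f([(206,178),(190,322)],.035)); print("tray",f([(625,100),(478,335)],.045))
E
```

```text
[ 0.53960015 -0.29777619  0.0832036 ]
collar [[-0.0225, -0.0247, 0.0372], [0.0199, -0.0247, 0.0371], [0.02, 0.014, 0.0372], [-0.0228, 0.0128, 0.0373]] [-0.00135 -0.00565  0.0372 ]
block [[-0.057, -0.0498, 0.0481], [-0.0733, 0.0319, 0.0484]]
tray [[0.1421, -0.0872, 0.0378], [0.0877, 0.0346, 0.0382]]
```

```bash
python3 -m crank '[{"travel":[-0.19,0,-0.2],"twist":[0,0,0],"grip":0.25},{"travel":[0,0,-0.3],"twist":[0,0,0],"grip":0.25},{"travel":[0,0,-0.7],"twist":[0,0,0],"grip":0.25},{"travel":[0,0,-0.7],"twist":[0,0,0],"grip":0.25},{"travel":[0,0,-0.55],"twist":[0,0,0],"grip":0.25},{"travel":[0,0,0],"twist":[0,0,0],"grip":0.25},{"travel":[0,0,0],"twist":[0,0,0],"grip":0.25}]' 50 && python3 -m crank '[{"travel":[0,0,0],"twist":[0,0,0],"grip":0.8},{"travel":[0,0,0],"twist":[0,0,0],"grip":0.8},{"travel":[0,0,0],"twist":[0,0,0],"grip":0.8},{"travel":[0,0,0],"twist":[0,0,0],"grip":0.8}]' && python3 -m crank '[{"travel":[0,0,0.5],"twist":[0,0,0],"grip":0.8},{"travel":[0,0,1],"twist":[0,0,0],"grip":0.8},{"travel":[0,0,0.6],"twist":[0,0,0],"grip":0.8},{"travel":[0,0,0],"twist":[0,0,0],"grip":0.8},{"travel":[0,0,0],"twist":[0,0,0],"grip":0.8},{"travel":[0,0,0],"twist":[0,0,0],"grip":0.8},{"travel":[0,0,0],"twist":[0,0,0],"grip":0.8}]'; python3 -c "
from h import *
for i in range(3): cam('wrist'); print(readout.sense()['contact_force'],readout.sense()['torque'])
c=cam('wrist'); cv2.imwrite('pics/w13.png',c['image'][:,:,::-1])"
```

```text
time: 16.45
eef_pos: [0.5321, -0.2971, 0.0068]
eef_rot: [-0.001, 0.794, 0.608, -0.0]
contact_force: [0.1, 0.2, 0.9]
gripper_width: 0.0637
time: 16.78
eef_pos: [0.5336, -0.2979, 0.009]
eef_rot: [0.001, 0.794, 0.608, 0.0]
contact_force: [-0.8, -0.4, 5.7]
gripper_width: 0.0436
time: 17.37
eef_pos: [0.5321, -0.2973, 0.0699]
eef_rot: [-0.001, 0.794, 0.608, -0.0]
contact_force: [-0.4, -0.4, -0.2]
gripper_width: 0.0433
[-0.26420671 -0.56714879 -1.41412118] [-0.03493384 -0.04829165 -0.0633255 ]
[-0.60686394  1.39734629 -1.01208055] [ 0.008356    0.00882211 -0.00689083]
[-0.09958837 -0.40752234 -1.12867626] [-0.01980551  0.00205172  0.05530623]
```

View pics/w13.png

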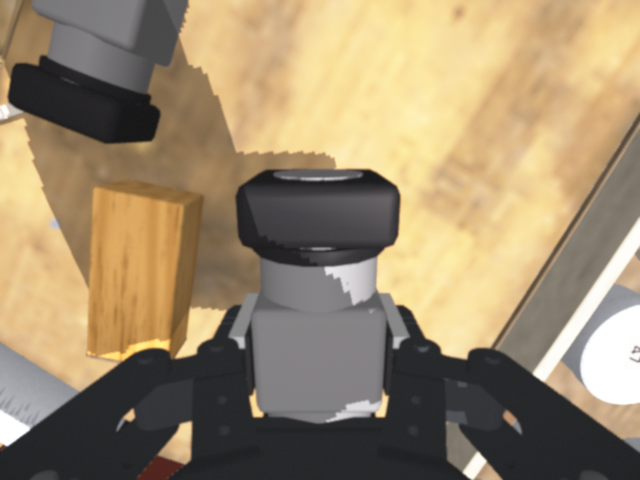

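```bash
python3 -m crank '[{"travel":[0,0,1],"twist":[0,0,0],"grip":0.8},{"travel":[0,0,1],"twist":[0,0,0],"grip":0.8},{"travel":[0,0,1],"twist":[0,0,0],"grip":0.8},{"travel":[0,0,1],"twist":[0,0,0],"grip":0.8},{"travel":[-0.08,0.95,1],"twist":[0,0,0.081],"grip":0.8},{"travel":[-0.08,0.95,1],"twist":[0,0,0.081],"grip":0.8},{"travel":[-0.08,0.95,1],"twist":[0,0,0.081],"grip":0.8},{"travel":[-0.08,0.95,1],"twist":[0,0,0.081],"grip":0.8}]' && python3 -m crank '[{"travel":[-0.08,0.95,0.8],"twist":[0,0,0.081],"grip":0.8},{"travel":[-0.08,0.95,0],"twist":[0,0,0.081],"grip":0.8},{"travel":[-0.08,0.95,0],"twist":[0,0,0.081],"grip":0.8},{"travel":[-0.08,0.95,0],"twist":[0,0,0.081],"grip":0.8},{"travel":[-0.08,0.95,0],"twist":[0,0,0.081],"grip":0.8},{"travel":[-0.08,0.95,0],"twist":[0,0,0.081],"grip":0.8},{"travel":[-0.08,0.95,0],"twist":[0,0,0.081],"grip":0.8},{"travel":[-0.08,0.95,0],"twist":[0,0,0.081],"grip":0.8}]' && python3 -m crank '[{"travel":[-0.08,0.95,0],"twist":[0,0,0.081],"grip":0.8},{"travel":[-0.08,0.95,0],"twist":[0,0,0.081],"grip":0.8},{"travel":[-0.08,0.95,0],"twist":[0,0,0.081],"grip":0.8},{"travel":[-0.08,0.95,0],"twist":[0,0,0.081],"grip":0.8},{"travel":[-0.08,0.95,0],"twist":[0,0,0.081],"grip":0.8},{"travel":[-0.08,0.95,0],"twist":[0,0,0.081],"grip":0.8},{"travel":[-0.08,0.95,0],"twist":[0,0,0.081],"grip":0.8},{"travel":[-0.08,0.95,0],"twist":[0,0,0.081],"grip":0.8}]' && python3 -m crank '[{"travel":[-0.08,0.95,0],"twist":[0,0,0.081],"grip":0.8},{"travel":[-0.08,0.8,0],"twist":[0,0,0.081],"grip":0.8},{"travel":[0,0,0],"twist":[0,0,0],"grip":0.8},{"travel":[0,0,0],"twist":[0,0,0],"grip":0.8},{"travel":[0,0,0],"twist":[0,0,0],"grip":0.8}]' && python3 - <<'E'
from h import *
c=cam("wrist"); cv2.imwrite("pics/w14.png",c["image"][:,:,::-1]); s=readout.sense();print(s["eef_pos"],s["contact_force"],s["joint_pos"].round(2)); M=yaw(); print(np.degrees(np.arctan2(M[1,0],M[0,0])))
E
```

```text
time: 18.23
eef_pos: [0.5228, -0.1819, 0.3118]
eef_rot: [-0.0, 0.739, 0.674, -0.0]
contact_force: [0.8, -0.5, -0.8]
gripper_width: 0.0438
time: 18.9
eef_pos: [0.5031, 0.0468, 0.3337]
eef_rot: [-0.001, 0.614, 0.789, -0.0]
contact_force: [0.5, 0.2, -1.9]
gripper_width: 0.0438
time: 19.57
eef_pos: [0.4837, 0.2746, 0.3336]
eef_rot: [-0.001, 0.472, 0.882, -0.001]
contact_force: [-0.3, -0.4, -0.0]
gripper_width: 0.0437
time: 19.98
eef_pos: [0.4795, 0.3252, 0.3339]
eef_rot: [-0.0, 0.435, 0.9, -0.001]
contact_force: [-0.2, -1.0, -0.7]
gripper_width: 0.0436
[0.48006474 0.32448239 0.33408366] [ 0.08165066 -1.24811118 -1.31884625] [ 0.23  0.45 -1.25  1.37  0.42  1.62  1.27]
128.2881783984107
```

View pics/w14.png

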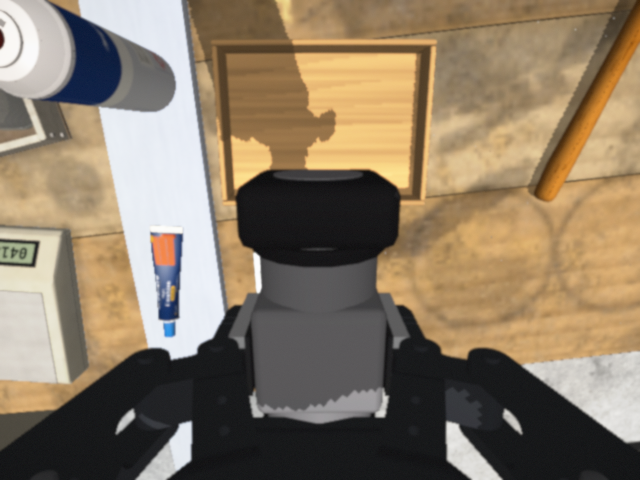

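```bash
python3 - <<'E'
from h import *
W=cam("wrist");ang=lambda v:np.degrees(np.arctan2(v[1],v[0])).round(1)
p=onplane(W,[(213,41),(437,40),(425,203),(222,205)],.05)[:,:2];print(p.mean(0),[np.hypot(*(p[i]-p[(i+1)%4])).round(4) for i in range(4)],ang(p[1]-p[0]),ang(p[0]-p[3]),ang(p[1]-p[2]))
print(p, readout.sense()["eef_pos"])
E
```

```text
[0.41421333 0.28081259] [np.float64(0.2321), np.float64(0.1711), np.float64(0.235), np.float64(0.1724)] 128.5 -142.6 -141.6
[[0.41873632 0.13724008]
 [0.27420258 0.31887881]
 [0.4083044  0.42511846]
 [0.55561002 0.24201303]] [0.48031491 0.32416266 0.33427706]
```

```bash
python3 -m crank '[{"travel":[-0.8,-0.05,0],"twist":[0,0,0],"grip":0.8},{"travel":[-0.8,-0.05,-0.3],"twist":[0,0,0],"grip":0.8},{"travel":[-0.8,-0.05,-0.8],"twist":[0,0,0],"grip":0.8},{"travel":[-0.8,-0.05,-1],"twist":[0,0,0],"grip":0.8},{"travel":[0,0,-1],"twist":[0,0,0],"grip":0.8},{"travel":[0,0,-1],"twist":[0,0,0],"grip":0.8},{"travel":[0,0,-1],"twist":[0,0,0],"grip":0.8},{"travel":[0,0,-1],"twist":[0,0,0],"grip":0.8}]' && python3 -m crank '[{"travel":[0,0,-1],"twist":[0,0,0],"grip":0.8},{"travel":[0,0,-0.6],"twist":[0,0,0],"grip":0.8},{"travel":[0,0,0],"twist":[0,0,0],"grip":0.8},{"travel":[0,0,0],"twist":[0,0,0],"grip":0.8},{"travel":[0,0,0],"twist":[0,0,0],"grip":0.8}]' && python3 - <<'E'
from h import *
c=cam("wrist"); cv2.imwrite("pics/w15.png",c["image"][:,:,::-1]); s=readout.sense();print(s["eef_pos"],s["contact_force"],s["joint_pos"].round(2)); M=yaw(); print(np.degrees(np.arctan2(M[1,0],M[0,0])))
E
```

```text
time: 20.75
eef_pos: [0.3847, 0.3175, 0.1504]
eef_rot: [0.001, 0.437, 0.899, -0.0]
contact_force: [0.8, 0.2, -1.4]
gripper_width: 0.0439
time: 21.17
eef_pos: [0.3848, 0.3193, 0.1051]
eef_rot: [0.0, 0.436, 0.9, 0.001]
contact_force: [0.3, -0.4, -1.5]
gripper_width: 0.0437
[0.38496007 0.31942038 0.10527193] [-0.21380616  0.08651727 -0.89759323] [ 0.26  0.43 -1.22  1.89  0.45  1.13  1.11]
128.27842449607266
```

View pics/w15.png

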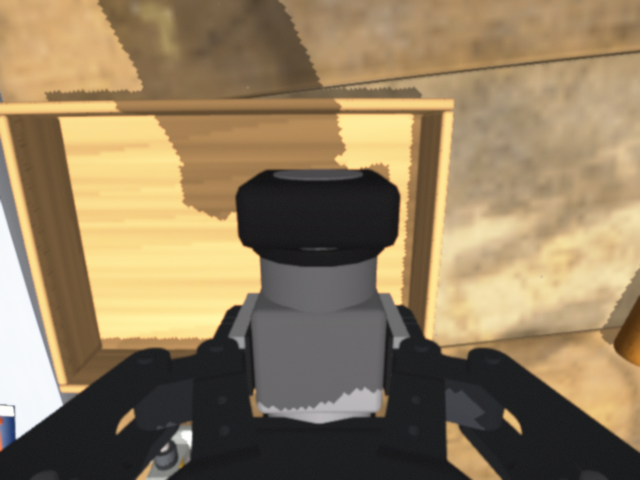

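```bash
python3 -m crank '[{"travel":[0,-0.03,-0.9],"twist":[0,0,0],"grip":0.8},{"travel":[0,0,-0.9],"twist":[0,0,0],"grip":0.8},{"travel":[0,0,-0.7],"twist":[0,0,0],"grip":0.8},{"travel":[0,0,-0.3],"twist":[0,0,0],"grip":0.8},{"travel":[0,0,0],"twist":[0,0,0],"grip":0.8},{"travel":[0,0,0],"twist":[0,0,0],"grip":0.8},{"travel":[0,0,0],"twist":[0,0,0],"grip":0.8}]'
```

```text
time: 21.8
eef_pos: [0.3849, 0.319, 0.0214]
eef_rot: [0.001, 0.436, 0.9, 0.001]
contact_force: [0.1, -0.6, -1.4]
gripper_width: 0.0436
```

```bash
python3 -m crank '[{"travel":[0,0,-0.1],"twist":[0,0,0],"grip":0.8},{"travel":[0,0,-0.1],"twist":[0,0,0],"grip":0.8},{"travel":[0,0,0],"twist":[0,0,0],"grip":0.8},{"travel":[0,0,0],"twist":[0,0,0],"grip":0.8}]'
```

```text
time: 22.13
eef_pos: [0.3849, 0.3186, 0.015]
eef_rot: [0.001, 0.436, 0.9, 0.001]
contact_force: [-1.7, -3.9, 13.2]
gripper_width: 0.0437
```

Contact at TCP 0.015 m, so the tube is on the crate floor. I'll release and lift.

```bash
python3 -m crank '[{"travel":[0,0,0.05],"twist":[0,0,0],"grip":0.25},{"travel":[0,0,0],"twist":[0,0,0],"grip":0.25},{"travel":[0,0,0],"twist":[0,0,0],"grip":0.25},{"travel":[0,0,0],"twist":[0,0,0],"grip":0.25},{"travel":[0,0,0.5],"twist":[0,0,0],"grip":0.25},{"travel":[0,0,1],"twist":[0,0,0],"grip":0.25},{"travel":[0,0,1],"twist":[0,0,0],"grip":0.25},{"travel":[0,0,1],"twist":[0,0,0],"grip":0}]' && python3 -m crank '[{"travel":[0,0,1],"twist":[0,0,0],"grip":0},{"travel":[0,0,1],"twist":[0,0,0],"grip":0},{"travel":[0,0,1],"twist":[0,0,0],"grip":0},{"travel":[0,0,1],"twist":[0,0,0],"grip":0},{"travel":[0,0,1],"twist":[0,0,0],"grip":0},{"travel":[0,0,1],"twist":[0,0,0],"grip":0}]' && python3 - <<'E'
from h import *
c=cam("wrist"); cv2.imwrite("pics/w16.png",c["image"][:,:,::-1]); s=readout.sense();print(s["eef_pos"],s["contact_force"],s["joint_pos"].round(2)); M=yaw(); print(np.degrees(np.arctan2(M[1,0],M[0,0])))
E
```

```text
time: 22.8
eef_pos: [0.3835, 0.3181, 0.1211]
eef_rot: [-0.0, 0.435, 0.9, -0.0]
contact_force: [0.7, -0.1, 0.2]
gripper_width: 0.0746
time: 23.3
eef_pos: [0.3837, 0.318, 0.3016]
eef_rot: [0.0, 0.436, 0.9, -0.0]
contact_force: [0.4, 0.1, -0.8]
gripper_width: 0.0857
[0.38481691 0.31989403 0.30679505] [0.65245749 2.13389512 4.84744076] [ 0.46  0.22 -1.38  1.62  0.22  1.48  1.3 ]
128.36902585292898
```

View pics/w16.png

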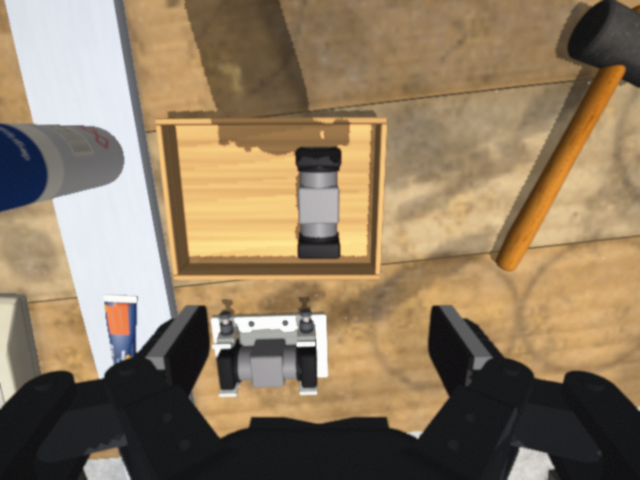

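```bash
python3 -m crank '[{"travel":[0.2,-0.93,0.2],"twist":[0,0,-0.107],"grip":0},{"travel":[0.2,-0.93,0],"twist":[0,0,-0.107],"grip":0},{"travel":[0.2,-0.93,0],"twist":[0,0,-0.107],"grip":0},{"travel":[0.2,-0.93,0],"twist":[0,0,-0.107],"grip":0},{"travel":[0.2,-0.93,0],"twist":[0,0,-0.107],"grip":0},{"travel":[0.2,-0.93,0],"twist":[0,0,-0.107],"grip":0},{"travel":[0.2,-0.93,0],"twist":[0,0,-0.107],"grip":0},{"travel":[0.2,-0.93,0],"twist":[0,0,-0.107],"grip":0}]' && python3 -m crank '[{"travel":[0.2,-0.93,0],"twist":[0,0,-0.107],"grip":0},{"travel":[0.2,-0.93,0],"twist":[0,0,-0.107],"grip":0},{"travel":[0.2,-0.93,0],"twist":[0,0,-0.107],"grip":0},{"travel":[0.2,-0.93,0],"twist":[0,0,-0.107],"grip":0},{"travel":[-0.1,-0.93,0],"twist":[0,0,-0.107],"grip":0},{"travel":[-0.2,-0.93,0],"twist":[0,0,-0.107],"grip":0},{"travel":[-0.2,-0.93,0],"twist":[0,0,-0.107],"grip":0},{"travel":[-0.2,-0.93,0],"twist":[0,0,-0.107],"grip":0}]' && python3 -c "
from h import *
print(readout.sense()['joint_pos'].round(2))"
```

```text
time: 24.02
eef_pos: [0.432, 0.0934, 0.3061]
eef_rot: [0.001, 0.626, 0.78, -0.0]
contact_force: [0.7, 1.5, 1.7]
gripper_width: 0.0854
time: 24.68
eef_pos: [0.4346, -0.13, 0.3059]
eef_rot: [-0.0, 0.784, 0.621, -0.0]
contact_force: [1.4, -0.4, -0.1]
gripper_width: 0.0854
[ 1.18 -0.06 -0.93  1.72 -0.05  1.45  1.6 ]
```

```bash
python3 -m crank '[{"travel":[-0.21,-0.86,0],"twist":[0,0,-0.12],"grip":0},{"travel":[-0.21,-0.86,0],"twist":[0,0,-0.12],"grip":0},{"travel":[-0.21,-0.86,0],"twist":[0,0,-0.12],"grip":0},{"travel":[-0.21,-0.86,-0.5],"twist":[0,0,-0.12],"grip":0},{"travel":[-0.21,-0.86,-0.5],"twist":[0,0,-0.12],"grip":0},{"travel":[-0.21,-0.86,-0.5],"twist":[0,0,-0.12],"grip":0},{"travel":[-0.21,-0.6,-0.5],"twist":[0,0,-0.12],"grip":0},{"travel":[0,0,0],"twist":[0,0,0],"grip":0}]' && python3 -m crank '[{"travel":[0,0,0],"twist":[0,0,0],"grip":0},{"travel":[0,0,0],"twist":[0,0,0],"grip":0},{"travel":[0,0,0],"twist":[0,0,0],"grip":0}]' && python3 - <<'E'
from h import *
c=cam("wrist"); cv2.imwrite("pics/w17.png",c["image"][:,:,::-1]); s=readout.sense();print(s["eef_pos"],s["contact_force"],s["joint_pos"].round(2)); M=yaw(); print(np.degrees(np.arctan2(M[1,0],M[0,0])))
E
```

```text
time: 25.35
eef_pos: [0.3875, -0.3052, 0.2426]
eef_rot: [-0.002, 0.902, 0.431, -0.001]
contact_force: [-0.3, -0.5, -0.7]
gripper_width: 0.0854
time: 25.6
eef_pos: [0.3917, -0.3005, 0.2469]
eef_rot: [0.0, 0.899, 0.437, 0.0]
contact_force: [0.4, -0.1, -0.4]
gripper_width: 0.0851
[ 0.39172108 -0.30046607  0.24693432] [ 0.72289383 -0.04055536 -0.46685119] [ 1.31  0.09 -0.78  1.74  0.06  1.34  1.42]
51.87358205330191
```

View pics/w17.png

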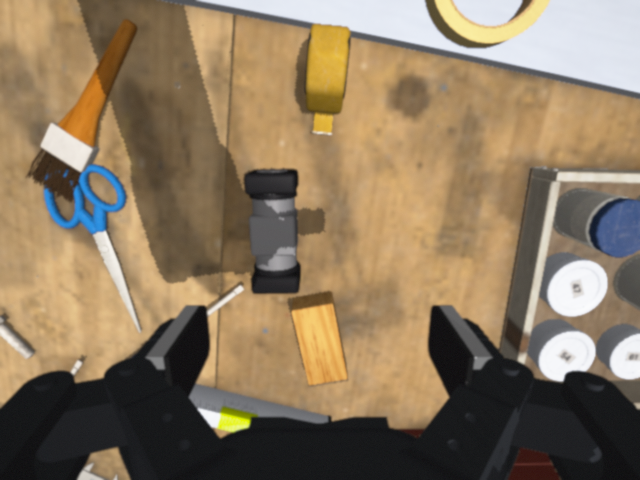

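```bash
python3 - <<'E'
from h import *
a=cv2.imread("pics/w17.png")
cv2.imwrite("pics/c17.png",cv2.resize(cv2.convertScaleAbs(a[160:310,230:360],alpha=1.6,beta=20),None,fx=4,fy=4,interpolation=2))
E
```

```text
(no output)
```

View pics/c17.png

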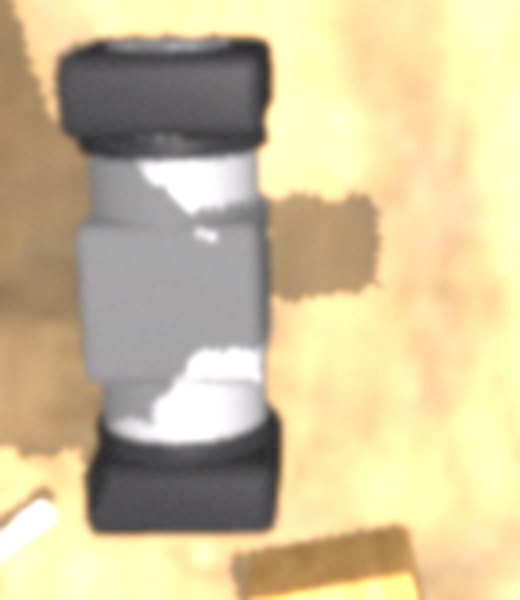

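```bash
python3 - <<'E'
from h import *
W=cam("wrist");s=readout.sense();t=s["eef_pos"];M=yaw();print(t)
ang=lambda v:np.degrees(np.arctan2(v[1],v[0])).round(1)
f=lambda q,z:(onplane(W,np.array(q)/4+[230,160],z)[:,:2])
p=f([(80,230),(255,225),(262,378),(90,382)],.046);print(p.mean(0),ang(p[1]-p[0]),ang(p[2]-p[3]),ang(p[3]-p[0]),ang(p[2]-p[1]),np.hypot(*(p[1]-p[0])),np.hypot(*(p[3]-p[0])))
q=f([(62,65),(258,60),(277,465),(95,470)],.048);print(q.mean(0),ang(q[2]+q[3]-q[0]-q[1]))
print(((onplane(W,[(290,298),(331,292)],.035)-t)@M).round(4),"tube",((np.r_[p.mean(0),.046]-t)@M).round(4))
E
```

```text
[ 0.3916031  -0.3005553   0.24689307]
[ 0.38299938 -0.34875074] 53.5 53.2 -37.5 -36.7 0.04119877744116286 0.037650721407783416
[ 0.37697471 -0.34287081] -36.5
[[-0.0292  0.0921  0.212 ]
 [ 0.0131  0.0854  0.212 ]] tube [-0.0432  0.0228  0.2009]
```

```bash
python3 -m crank '[{"travel":[-0.14,-0.82,-0.3],"twist":[0,0,0.04],"grip":0},{"travel":[-0.14,-0.82,-0.3],"twist":[0,0,0],"grip":0},{"travel":[0,0,-1],"twist":[0,0,0],"grip":0},{"travel":[0,0,-1],"twist":[0,0,0],"grip":0.1},{"travel":[0,0,-1],"twist":[0,0,0],"grip":0.1},{"travel":[0,0,-1],"twist":[0,0,0],"grip":0.1},{"travel":[0,0,-1],"twist":[0,0,0],"grip":0.1},{"travel":[0,0,0],"twist":[0,0,0],"grip":0.1}]' && python3 -m crank '[{"travel":[0,0,0],"twist":[0,0,0],"grip":0.1},{"travel":[0,0,0],"twist":[0,0,0],"grip":0.1},{"travel":[0,0,0],"twist":[0,0,0],"grip":0.1}]' && python3 - <<'E'
from h import *
c=cam("wrist"); cv2.imwrite("pics/w18.png",c["image"][:,:,::-1]); s=readout.sense();print(s["eef_pos"],s["contact_force"],s["joint_pos"].round(2)); M=yaw(); print(np.degrees(np.arctan2(M[1,0],M[0,0])))
E
```

```text
time: 26.37
eef_pos: [0.3803, -0.348, 0.0737]
eef_rot: [-0.003, 0.895, 0.446, -0.001]
contact_force: [-1.6, 0.7, -0.9]
gripper_width: 0.0771
time: 26.62
eef_pos: [0.3838, -0.3511, 0.0805]
eef_rot: [0.002, 0.895, 0.446, 0.0]
contact_force: [-0.6, -0.8, 0.2]
gripper_width: 0.0764
[ 0.38361303 -0.35108752  0.08029473] [-1.01684383  0.32581193  0.61478037] [ 1.28  0.33 -0.71  1.88  0.25  1.02  1.38]
52.971352015645905
```

View pics/w18.png

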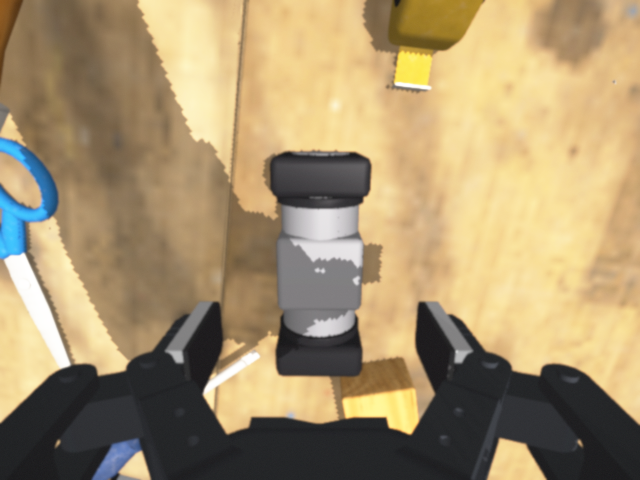

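```bash
python3 - <<'E'
from h import *
W=cam("wrist");s=readout.sense();t=s["eef_pos"];M=yaw();print(t)
f=lambda q,z:((onplane(W,q,z)-t)@M).round(4).tolist()
print("collar",np.mean(f([(277,235),(362,235),(361,308),(278,308)],.046),0)); print("driver",f([(258,353),(215,378)],.005)); print("block",f([(335,365),(405,358)],.035))
E
```

```text
[ 0.38338659 -0.35103203  0.0800052 ]
collar [ 0.000675 -0.003925  0.034   ]
driver [[-0.0403, 0.0693, 0.0752], [-0.0708, 0.0891, 0.0753]]
block [[0.0097, 0.0579, 0.0452], [0.0502, 0.0533, 0.0451]]
```

```bash
python3 -m crank '[{"travel":[-0.1,0.1,-0.3],"twist":[0,0,0],"grip":0.25},{"travel":[0,0,-0.3],"twist":[0,0,0],"grip":0.25},{"travel":[0,0,-0.7],"twist":[0,0,0],"grip":0.25},{"travel":[0,0,-0.6],"twist":[0,0,0],"grip":0.25},{"travel":[0,0,-0.4],"twist":[0,0,0],"grip":0.25},{"travel":[0,0,0],"twist":[0,0,0],"grip":0.25},{"travel":[0,0,0],"twist":[0,0,0],"grip":0.25}]' 50 && python3 -m crank '[{"travel":[0,0,0],"twist":[0,0,0],"grip":0.8},{"travel":[0,0,0],"twist":[0,0,0],"grip":0.8},{"travel":[0,0,0],"twist":[0,0,0],"grip":0.8},{"travel":[0,0,0],"twist":[0,0,0],"grip":0.8}]' && python3 -m crank '[{"travel":[0,0,0.5],"twist":[0,0,0],"grip":0.8},{"travel":[0,0,1],"twist":[0,0,0],"grip":0.8},{"travel":[0,0,0.6],"twist":[0,0,0],"grip":0.8},{"travel":[0,0,0],"twist":[0,0,0],"grip":0.8},{"travel":[0,0,0],"twist":[0,0,0],"grip":0.8},{"travel":[0,0,0],"twist":[0,0,0],"grip":0.8},{"travel":[0,0,0],"twist":[0,0,0],"grip":0.8}]'; python3 -c "
from h import *
for i in range(3): cam('wrist'); print(readout.sense()['contact_force'])
c=cam('wrist'); cv2.imwrite('pics/w19.png',c['image'][:,:,::-1])"
```

```text
time: 27.3
eef_pos: [0.3793, -0.3467, 0.0087]
eef_rot: [-0.001, 0.895, 0.446, -0.0]
contact_force: [0.5, 0.1, 1.0]
gripper_width: 0.0641
time: 27.63
eef_pos: [0.3802, -0.3478, 0.0103]
eef_rot: [0.001, 0.895, 0.446, 0.0]
contact_force: [-1.3, 0.8, 6.4]
gripper_width: 0.043
time: 28.22
eef_pos: [0.3788, -0.3468, 0.0711]
eef_rot: [-0.001, 0.895, 0.446, -0.0]
contact_force: [-0.3, -1.2, -1.0]
gripper_width: 0.0436
[ 0.03735364  0.41964713 -1.01015287]
[-0.26596544 -0.54648597 -1.10384103]
[ 1.14971643  0.27028671 -0.55574501]
```

View pics/w19.png

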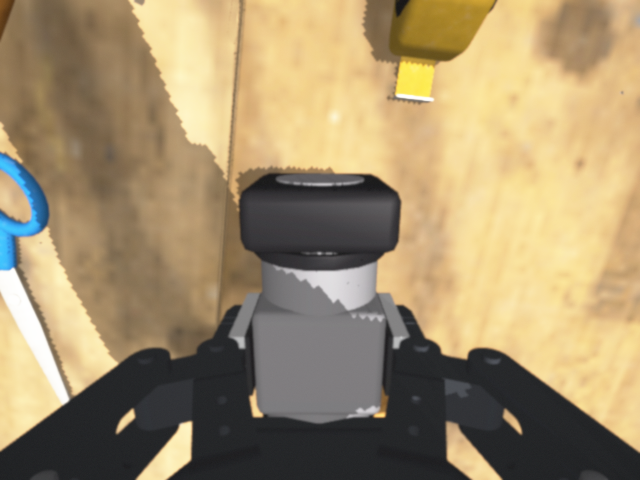

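```bash
python3 -m crank '[{"travel":[0,0,1],"twist":[0,0,0],"grip":0.8},{"travel":[0,0,1],"twist":[0,0,0],"grip":0.8},{"travel":[0,0,1],"twist":[0,0,0],"grip":0.8},{"travel":[0,0,1],"twist":[0,0,0],"grip":0.8},{"travel":[0.3,0.93,1],"twist":[0,0,0.119],"grip":0.8},{"travel":[0.3,0.93,1],"twist":[0,0,0.119],"grip":0.8},{"travel":[0.3,0.93,1],"twist":[0,0,0.119],"grip":0.8},{"travel":[0.3,0.93,1],"twist":[0,0,0.119],"grip":0.8}]' && python3 -m crank '[{"travel":[0.3,0.93,0.8],"twist":[0,0,0.119],"grip":0.8},{"travel":[0.3,0.93,0],"twist":[0,0,0.119],"grip":0.8},{"travel":[0.3,0.93,0],"twist":[0,0,0.119],"grip":0.8},{"travel":[0.3,0.93,0],"twist":[0,0,0.119],"grip":0.8},{"travel":[0.3,0.93,0],"twist":[0,0,0.119],"grip":0.8},{"travel":[0.3,0.93,0],"twist":[0,0,0.119],"grip":0.8},{"travel":[0,0.93,0],"twist":[0,0,0.119],"grip":0.8},{"travel":[0,0.93,0],"twist":[0,0,0.119],"grip":0.8}]' && python3 -c "
from h import *
print(readout.sense()['joint_pos'].round(2))"
```

```text
time: 29.08
eef_pos: [0.4154, -0.2348, 0.3126]
eef_rot: [-0.0, 0.832, 0.555, -0.0]
contact_force: [1.3, -0.2, -1.3]
gripper_width: 0.0432
time: 29.75
eef_pos: [0.4693, -0.0116, 0.3351]
eef_rot: [-0.0, 0.669, 0.743, 0.0]
contact_force: [0.4, 0.2, -0.7]
gripper_width: 0.0436
[ 1.05 -0.01 -1.1   1.63 -0.01  1.51  1.63]
```

```bash
python3 -m crank '[{"travel":[-0.09,0.94,0],"twist":[0,0,0.119],"grip":0.8},{"travel":[-0.09,0.94,0],"twist":[0,0,0.119],"grip":0.8},{"travel":[-0.09,0.94,0],"twist":[0,0,0.119],"grip":0.8},{"travel":[-0.09,0.94,0],"twist":[0,0,0.119],"grip":0.8},{"travel":[-0.09,0.94,0],"twist":[0,0,0.119],"grip":0.8},{"travel":[-0.09,0.94,0],"twist":[0,0,0.119],"grip":0.8},{"travel":[-0.09,0.94,0],"twist":[0,0,0.119],"grip":0.8},{"travel":[-0.09,0.94,0],"twist":[0,0,0.119],"grip":0.8}]' && python3 -m crank '[{"travel":[0,0.4,0],"twist":[0,0,0.1],"grip":0.8},{"travel":[0,0,-0.5],"twist":[0,0,0],"grip":0.8},{"travel":[0,0,-1],"twist":[0,0,0],"grip":0.8},{"travel":[0,0,-1],"twist":[0,0,0],"grip":0.8},{"travel":[0,0,0],"twist":[0,0,0],"grip":0.8},{"travel":[0,0,0],"twist":[0,0,0],"grip":0.8},{"travel":[0,0,0],"twist":[0,0,0],"grip":0.8}]' && python3 - <<'E'
from h import *
c=cam("wrist"); cv2.imwrite("pics/w20.png",c["image"][:,:,::-1]); s=readout.sense();print(s["eef_pos"],s["contact_force"],s["joint_pos"].round(2)); M=yaw(); print(np.degrees(np.arctan2(M[1,0],M[0,0])))
E
```

```text
time: 30.42
eef_pos: [0.4474, 0.2135, 0.3353]
eef_rot: [0.0, 0.466, 0.885, -0.0]
contact_force: [0.8, -0.8, -1.2]
gripper_width: 0.0433
time: 31.0
eef_pos: [0.4481, 0.2248, 0.2619]
eef_rot: [0.0, 0.443, 0.896, 0.001]
contact_force: [1.0, -0.3, -0.6]
gripper_width: 0.0433
[0.44833426 0.22494402 0.26218493] [ 0.70415775  0.4650798  -0.79309629] [ 0.62  0.24 -1.32  1.69  0.23  1.4   1.49]
127.36886035953694
```

View pics/w20.png

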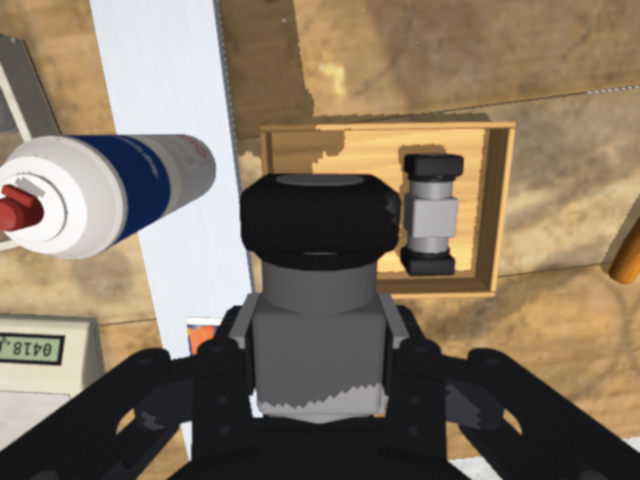

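```bash
python3 -m crank '[{"travel":[-0.15,0.59,0],"twist":[0,0,0.03],"grip":0.8},{"travel":[0,0,-0.7],"twist":[0,0,0],"grip":0.8},{"travel":[0,0,-1],"twist":[0,0,0],"grip":0.8},{"travel":[0,0,-1],"twist":[0,0,0],"grip":0.8},{"travel":[0,0,-1],"twist":[0,0,0],"grip":0.8},{"travel":[0,0,-1],"twist":[0,0,0],"grip":0.8},{"travel":[0,0,-0.6],"twist":[0,0,0],"grip":0.8},{"travel":[0,0,0],"twist":[0,0,0],"grip":0.8}]' && python3 -m crank '[{"travel":[0,0,0],"twist":[0,0,0],"grip":0.8},{"travel":[0,0,0],"twist":[0,0,0],"grip":0.8}]' && python3 - <<'E'
from h import *
c=cam("wrist"); cv2.imwrite("pics/w21.png",c["image"][:,:,::-1]); s=readout.sense();print(s["eef_pos"],s["contact_force"],s["joint_pos"].round(2)); M=yaw(); print(np.degrees(np.arctan2(M[1,0],M[0,0])))
E
```

```text
time: 31.72
eef_pos: [0.4426, 0.2412, 0.0996]
eef_rot: [-0.001, 0.437, 0.9, -0.001]
contact_force: [-0.5, -0.2, -1.2]
gripper_width: 0.0434
time: 31.88
eef_pos: [0.4445, 0.2429, 0.1036]
eef_rot: [0.001, 0.436, 0.9, 0.001]
contact_force: [0.5, -0.0, -0.2]
gripper_width: 0.0434
[0.44446159 0.24282522 0.10352837] [ 0.17407369 -0.46723879 -1.3500308 ] [ 0.41  0.43 -1.18  1.88  0.44  1.13  1.31]
128.2448443843213
```

View pics/w21.png

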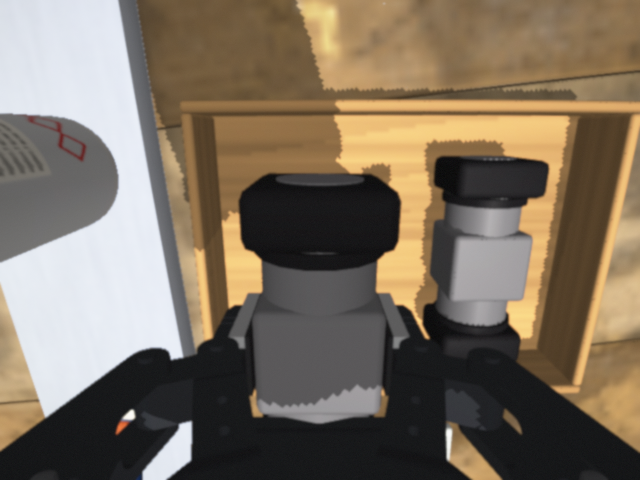

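```bash
python3 -m crank '[{"travel":[0,0,-0.9],"twist":[0,0,0],"grip":0.8},{"travel":[0,0,-0.9],"twist":[0,0,0],"grip":0.8},{"travel":[0,0,-0.7],"twist":[0,0,0],"grip":0.8},{"travel":[0,0,-0.3],"twist":[0,0,0],"grip":0.8},{"travel":[0,0,-0.1],"twist":[0,0,0],"grip":0.8},{"travel":[0,0,0],"twist":[0,0,0],"grip":0.8},{"travel":[0,0,0],"twist":[0,0,0],"grip":0.8}]'
```

```text
time: 32.52
eef_pos: [0.4444, 0.2427, 0.0161]
eef_rot: [0.001, 0.436, 0.9, 0.001]
contact_force: [-0.5, 0.4, -1.1]
gripper_width: 0.0431
```

```bash
python3 -m crank '[{"travel":[0,0,-0.07],"twist":[0,0,0],"grip":0.8},{"travel":[0,0,0],"twist":[0,0,0],"grip":0.8},{"travel":[0,0,0],"twist":[0,0,0],"grip":0.8}]'
```

```text
time: 32.77
eef_pos: [0.4446, 0.2427, 0.0157]
eef_rot: [0.001, 0.437, 0.9, 0.0]
contact_force: [-10.6, -8.4, 34.7]
gripper_width: 0.0432
```

```bash
python3 -m crank '[{"travel":[0,0,0.07],"twist":[0,0,0],"grip":0.8},{"travel":[0,0,0],"twist":[0,0,0],"grip":0.25},{"travel":[0,0,0],"twist":[0,0,0],"grip":0.25},{"travel":[0,0,0],"twist":[0,0,0],"grip":0.25},{"travel":[0,0,0],"twist":[0,0,0],"grip":0.25},{"travel":[0,0,0.5],"twist":[0,0,0],"grip":0.25},{"travel":[0,0,1],"twist":[0,0,0],"grip":0.25},{"travel":[0,0,1],"twist":[0,0,0],"grip":0.25}]' && python3 -m crank '[{"travel":[0.2,0.15,1],"twist":[0,0,0],"grip":0},{"travel":[0.2,0.15,1],"twist":[0,0,0],"grip":0},{"travel":[0.2,0.15,1],"twist":[0,0,0],"grip":0},{"travel":[0.2,0.15,1],"twist":[0,0,0],"grip":0},{"travel":[0,0,0.5],"twist":[0,0,0],"grip":0},{"travel":[0,0,0],"twist":[0,0,0],"grip":0},{"travel":[0,0,0],"twist":[0,0,0],"grip":0},{"travel":[0,0,0],"twist":[0,0,0],"grip":0}]' && python3 - <<'E'
from h import *
for n in ("wrist","scene","side"):
    c=cam(n); cv2.imwrite(f"pics/{n}22.png",c["image"][:,:,::-1])
s=readout.sense();print(s["eef_pos"],s["contact_force"],s["joint_pos"].round(2))
E
```

```text
time: 33.43
eef_pos: [0.4422, 0.242, 0.0895]
eef_rot: [-0.001, 0.436, 0.9, -0.001]
contact_force: [0.3, -0.2, 1.1]
gripper_width: 0.0643
time: 34.1
eef_pos: [0.4668, 0.2596, 0.2234]
eef_rot: [-0.0, 0.436, 0.9, -0.001]
contact_force: [-0.2, -1.2, -0.8]
gripper_width: 0.0854
[0.46674312 0.25964779 0.22331163] [-0.07659778  0.1166859  -0.66489826] [ 0.43  0.37 -1.23  1.67  0.36  1.36  1.38]
```

View pics/wrist22.png

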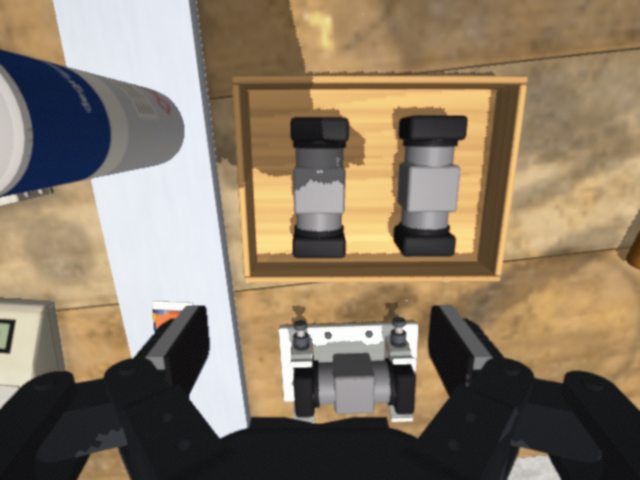

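View pics/scene22.png

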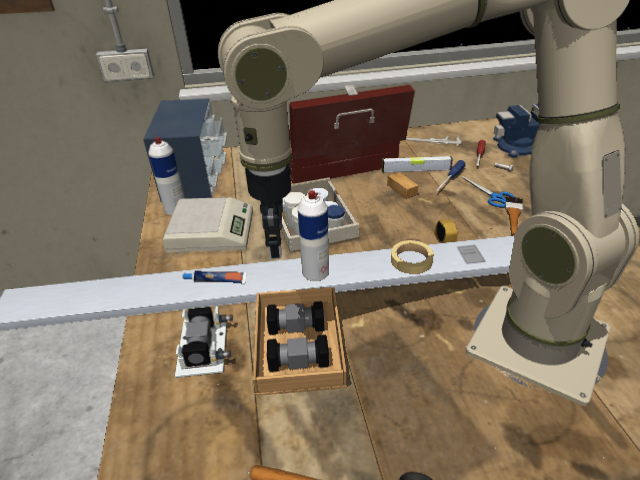

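View pics/side22.png

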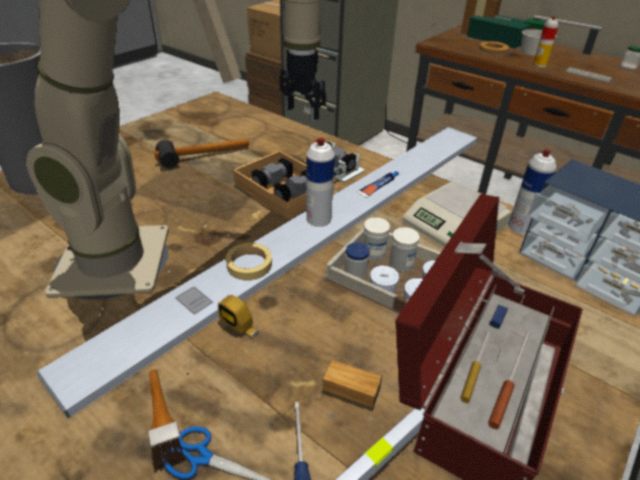

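The wrist view shows both empties flat in the crate at (320,187) and (430,185), and the full tube in the cradle at (353,382). In the scene and side views the can, glue tube, block and tape measure haven't moved. Handing in.

```bash
python3 -c "
from bench import robot
print(robot.finish_job())"
```

```text
the job is handed in; nothing more can be done
None
```

The job is handed in at about 34 s of the 72 s allowed: the full tube is in the clamp cradle and the two empties lie flat in the crate.

- **Full tube:** I lifted the tube nearest the straightedge first. It pulled about 6.6 N (roughly 0.67 kg), so it was the full one. I pressed it into the cradle until it stopped hard at tool height 0.0237 m, against 0.0236 m predicted for home. The last push peaked at about 46 N in total at the wrist, through the held tube. After release the pictures showed it level, one cap in each pair of jaws, against the -y jaw. The plunger readings themselves were not available to check.
- **Empties:** The other two pulled about 1 N each (roughly 0.1 kg). I laid them side by side on the crate floor. Each touched down within 1 mm of the expected height; the second met about 36 N before I eased off.
- **Other checks:** The spray can, glue tube, wood block and tape measure look unmoved in the last pictures, and the robot was touching nothing. No check failed. Early cradle position estimates differed by about 2 mm to 8 mm between views, so I aligned from close-up wrist pictures instead.

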